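# Gauge two pivot pins and drop each into its bin

### The job

Check the two pivot pins in the ring gauge and sort them, one pin at a time: push a pin straight into the brass-faced mouth of the gauge without forcing it, and if it goes, take hold of the end that comes out and draw it right out of the far side; if it stops on its thick middle, draw it back out. Before dropping a pin into the sorter's open mouth set the lever, so that a pin that went through rolls into the covered green bin and one that did not rolls into the covered red bin. Do not knock the oil bottle, the thread-lock bottle, the loose housing or the bearing about.

Things in the scene. Friction and masses are not known exactly. Their poses are not given: they have to be found in the camera images.
- pin_a: Pin A: turned steel pivot pin in a rack nest, 104 mm long along its y, origin at its centre, ends alike; about 0.2 kg. From the centre each way: middle land to 8 mm, 14 mm dia. groove to 12, 18 mm dia. end land to 37.5 (grip here), taper to 44.5, 12 mm dia. nose to 52. One of the two pins is good (middle land 18 mm dia.), one oversize (22 mm); they swap nests.
- pin_b: Pin B: turned steel pivot pin in a rack nest, 104 mm long along its y, origin at its centre, ends alike; about 0.2 kg. From the centre each way: middle land to 8 mm, 14 mm dia. groove to 12, 18 mm dia. end land to 37.5 (grip here), taper to 44.5, 12 mm dia. nose to 52. One of the two pins is good (middle land 18 mm dia.), one oversize (22 mm); they swap nests.
- rack: fixed rack, aluminium plate 118 x 62 x 10 mm, origin under its centre on the bench. The pins lie along its y in black V nests at x = +38 and -38 mm, axis 50 mm above the bench, centre within 4 mm of y = 0. The V blocks stand at y = +-13.5 to +-19.5 mm, 49 mm high, 20 mm to either side of a pin's axis; beyond them the pin ends are free.
- gauge: fixed ring gauge, origin under its centre on the bench: a steel block 60 mm (x) x 24 mm (y), top 82 mm above the bench, on a blue foot 90 x 66 x 10 mm. Its mouth, faced with a brass ring, looks to +y; its outlet, with a dark ring, to -y.
- gauge_bore (a point): centre of the gauge's bore, 60 mm above the bench. The bore runs straight along y, 19.4 mm dia., from the mouth at y = +12 mm to the outlet at y = -12 mm; pins enter moving to -y. A pin let go half-way hangs in the bore, tilted up to 0.1 rad. An oversize pin stops when its centre is still at y = +20 mm.
- sorter: fixed sorter 126 (x) x 242 (y) x 100 mm high, origin under its centre on the bench. Its mouth is open on top from y = -61 to 61, x = -58 to 58 mm; a pin goes in lying along x. Covered green bin at +y, red at -y, clear windows on top. A rubber-faced flap hinged along x at y = 0, 50 mm up, 84 mm long, leans over one bin and closes it: a pin let go just above the flap rolls into the other bin.
- flap (a joint): angle of flap and lever, 0 upright. At +0.7 rad (stop) both lean to the red bin (-y) and pins roll into the green bin; at -0.7 (stop) they lean to the green bin and pins roll into the red one. It stays where left (friction 0.1 N m, about 1 N at the knob) and may start anywhere.
- lever_knob (a point): centre of the lever's black ball knob, 20 mm dia., 98 mm from the hinge line, on the robot's side of the sorter at x = -79 mm of the sorter. It swings to the sorter's -y as the joint grows; 125 mm above the bench at the stops (y = +-63 mm), 148 mm upright. Lever 8 mm thick. Push it sideways.
- oil_bottle: bystander: small white oil bottle with a red spout, standing, 38 mm dia., 105 mm high; origin under its centre
- threadlock: bystander: small red bottle with a blue cap, standing, 16 x 26 x 70 mm; origin under its centre
- housing_3: bystander: loose aluminium valve housing, 30 x 49 x 37 mm; origin under its centre
- bearing_1: bystander: ball bearing lying flat, 26 mm dia., 8 mm thick; origin under its centre
Mind the look-alikes: they are no part of the job. Leave any orange look-alike of the pin_a alone.

How it is judged:
On the way, in this order (a step that is already met when the one before it is completed fails the run):
1. the first pin is tried in the gauge: the good pin's middle is in the bore, or the oversize pin has gone in until it stops (((x of pin_a in the frame of gauge_bore between -0.006 and 0.006 m and z of pin_a in the frame of gauge_bore between -0.006 and 0.006 m and angle between the y axis of pin_a and the y axis of gauge_bore, either way round below 0.15 rad and y of pin_a in the frame of gauge_bore between -0.03 and 0.012 m) or (x of pin_b in the frame of gauge_bore between -0.008 and 0.008 m and z of pin_b in the frame of gauge_bore between -0.008 and 0.008 m and angle between the y axis of pin_b and the y axis of gauge_bore, either way round below 0.15 rad and y of pin_b in the frame of gauge_bore between 0 and 0.03 m))), for 0.1 s.
2. the first pin is dealt with: the good pin is drawn out of the far side, or the oversize pin lies in the red bin (((x of pin_a in the frame of gauge_bore between -0.015 and 0.015 m and z of pin_a in the frame of gauge_bore between -0.015 and 0.015 m and angle between the y axis of pin_a and the y axis of gauge_bore, either way round below 0.15 rad and y of pin_a in the frame of gauge_bore between -0.12 and -0.045 m) or (y of pin_b in the frame of sorter between -0.12 and -0.02 m and z of pin_b in the frame of sorter between 0 and 0.06 m and x of pin_b in the frame of sorter between -0.055 and 0.055 m))).
3. with the first pin in its bin, the other is tried in the gauge ((((y of pin_a in the frame of sorter between 0.02 and 0.12 m and z of pin_a in the frame of sorter between 0 and 0.06 m and x of pin_a in the frame of sorter between -0.055 and 0.055 m) and (x of pin_b in the frame of gauge_bore between -0.008 and 0.008 m and z of pin_b in the frame of gauge_bore between -0.008 and 0.008 m and angle between the y axis of pin_b and the y axis of gauge_bore, either way round below 0.15 rad and y of pin_b in the frame of gauge_bore between 0 and 0.03 m)) or ((y of pin_b in the frame of sorter between -0.12 and -0.02 m and z of pin_b in the frame of sorter between 0 and 0.06 m and x of pin_b in the frame of sorter between -0.055 and 0.055 m) and (x of pin_a in the frame of gauge_bore between -0.006 and 0.006 m and z of pin_a in the frame of gauge_bore between -0.006 and 0.006 m and angle between the y axis of pin_a and the y axis of gauge_bore, either way round below 0.15 rad and y of pin_a in the frame of gauge_bore between -0.03 and 0.012 m)))), for 0.1 s.
4. the second pin is dealt with: the good pin is drawn out of the far side, or the oversize pin lies in the red bin ((((y of pin_b in the frame of sorter between -0.12 and -0.02 m and z of pin_b in the frame of sorter between 0 and 0.06 m and x of pin_b in the frame of sorter between -0.055 and 0.055 m) and (x of pin_a in the frame of gauge_bore between -0.015 and 0.015 m and z of pin_a in the frame of gauge_bore between -0.015 and 0.015 m and angle between the y axis of pin_a and the y axis of gauge_bore, either way round below 0.15 rad and y of pin_a in the frame of gauge_bore between -0.12 and -0.045 m)) or ((y of pin_a in the frame of sorter between 0.02 and 0.12 m and z of pin_a in the frame of sorter between 0 and 0.06 m and x of pin_a in the frame of sorter between -0.055 and 0.055 m) and (y of pin_b in the frame of sorter between -0.12 and -0.02 m and z of pin_b in the frame of sorter between 0 and 0.06 m and x of pin_b in the frame of sorter between -0.055 and 0.055 m)))).
At the end, for the whole second after the job is handed in: The good pin lies at rest inside the green bin and the oversize pin at rest inside the red bin: the pin's middle more than 20 mm to the right side of the sorter's centre line, between its walls and less than 60 mm above the bench (y of pin_a in the frame of sorter between 0.02 and 0.12 m and z of pin_a in the frame of sorter between 0 and 0.06 m and x of pin_a in the frame of sorter between -0.055 and 0.055 m and y of pin_b in the frame of sorter between -0.12 and -0.02 m and z of pin_b in the frame of sorter between 0 and 0.06 m and x of pin_b in the frame of sorter between -0.055 and 0.055 m and linear speed of each of pin_a, pin_b below 0.03 m/s); the robot touches nothing.
It fails at once if the oil bottle is pushed more than 20 mm or tipped (distance of oil_bottle from where it was at the start of the episode above 0.02 m or angle between oil_bottle's own z axis and vertical above 0.4 rad).
It fails at once if the threadlock is pushed more than 20 mm or tipped (distance of threadlock from where it was at the start of the episode above 0.02 m or angle between threadlock's own z axis and vertical above 0.4 rad).
It fails at once if the housing 3 is pushed more than 20 mm or tipped (distance of housing_3 from where it was at the start of the episode above 0.02 m or angle between housing_3's own z axis and vertical above 0.4 rad).
It fails at once if the bearing 1 is pushed more than 20 mm or tipped (distance of bearing_1 from where it was at the start of the episode above 0.02 m or angle between bearing_1's own z axis and vertical above 0.4 rad).
It fails at once if a pin is forced against the gauge with more than 80 N (contact force between any of pin_a, pin_b and gauge above 80 N).
It also fails if it takes over 72 s, if anything falls off the work surface, if the arm or the gripper's body presses on something with over 40 N, if the wrist force passes 120 N, or if a joint passes its speed limit or range.

### The arm

A 6-joint arm with a two-finger parallel gripper is mounted at the origin on a cart in front of the work surface, level with it; the furniture and walls round the work are solid. World frame = base frame: x ahead of the robot, y to its left, z up, the work surface at z = 0. Lengths are in m, angles in rad, forces in N, time in s.
With the tool pointing down it reaches from about 0.25 to 0.725 m from the base axis. Payload 4 kg.
Tool frame: the origin (TCP) lies between the finger pads; the fingertips stand 11 mm ahead of it and the grasp point (between the pads) lies 8 mm behind it (bot.tip_extent is the distance from the TCP to the fingertips, in m); z points along the fingers, y is the line along which they close (so a half turn about z gives the same grasp; the last joint's range is limited). The gripper opens to 85 mm and grips with 20 to 120 N. Pads are 22 mm wide; open, the fingers measure 114 mm over their backs; the gripper's body (76 mm by 85 mm) begins 54 mm behind the grasp point. The pads swing forward as they close: fully open they stand 13 mm farther back than shut.
Start: joints at [-1.332, 0.241, 0.005, 1.335, 0, 1.571], TCP at [0.118, -0.486, 0.242] pointing down, gripper open.
Joint ranges: [-2.72, 2.72], [-1.05, 1.87], [-1.09, 1.28], [-1.99, 2.15], [-1.42, 1.44], [-3.14, 3.14]. Speed limits (rad/s): [2.79, 2.79, 3.14, 3.14, 3.14, 3.14].

### API

Orientations are given as a unit quaternion [x, y, z, w].
In Python, from workcell import bot gives the robot as it stands. The module is installed in compiled form; this text tells all that it offers.
- The arm moves only by the tool drive_tool, never from a script. Its argument "rows" is a list of rows, each an object of numbers: "dx", "dy", "dz": the shift along the tool's x, y, z in units of 50 mm (1.0 is 50 mm); "wx", "wy", "wz": the turn, a rotation vector about the tool's x, y, z in units of 5 degrees (1.0 is 5 degrees); "hand": the finger opening in mm, from 0 to 85.4. A call has 1 to 20 rows; each row is the pose to reach, as a shift and turn from the pose commanded when the call began, along the tool's axes at that moment; what a row does not reach only later rows make up. A row lasts 1/10 s, in which the tool goes at most 50 mm and 8.59 degrees, less where a joint would pass 70% of its speed; a pose out of reach is approached as far as the arm can. A call with a gripper value outside its range is refused whole. The fingers move at their own pace and stop on an object; the grip force is fixed at half the most. Time passes only in rows, so rows that repeat a pose let the fingers close. It gives the time, the measured TCP pose, the force, the opening and the grip force at its end, in the units of the state.
- bot.get_obs(): the state, without advancing time (a new reading comes with each control period).
- bot.camera(name): name is "scene" or "side" or "wrist"; returns the picture (420x560x3 uint8, red, green, blue); there is no depth.
- bot.get_calibration(name): a dict with "vfov" (degrees; the focal length in pixels is half the picture's height over the tangent of half this angle, whatever the lens; pixels are square), "cx", "cy" (the principal point, pixels), "origin" and "rotation" of the camera in the world; the wrist camera has in their place "mount" (4x4, takes a point from camera to tool coordinates, whose origin is the TCP and whose axes are the flange's). Camera axes: x right, y up, looking along -z (the intrinsics and any distortion apply to the point x, -y, -z); pixel columns grow to the right and rows downward; lengths in m; the calibration is good to about 2 mm. A picture is of the moment at which its call begins: read the wrist's pose just before it. get_calibration takes no time and is no camera call.
- bot.job_done(): hands the job in; it is judged then, once.
Trained networks look in the newest picture that a camera, given by its name, has taken for a name from the list of things; names that differ only in an ending like _2 or _b are one class to them, and where a whole thing is asked for, a point or a joint stands for the part that bears it (a point fixed in the world has none). Each returns a list of dicts, best first, with "score" (0 to 1); they miss things now and then, are a little off and sometimes report something else, mostly with a low value. They report only what shows in the picture. A call takes as long as a camera call. They do not tell look-alikes from the thing itself.
- bot.look_for(camera, thing): "extent" ([centre column, centre row, width, height] in pixels, round what is visible of it).
- bot.outline_of(camera, thing): "region" (420x560 bool, what is visible of it) and "extent" ([centre column, centre row, width, height] in pixels, round what is visible of it).
The state is a dict: "clock": time; "joint_pos": joint angles; "joint_vel": joint speeds; "tau": joint torques, N m; "eef_pos": TCP position; "tool_rot": TCP orientation; "ft_force": force on the tool from outside, world axes, zero at the start; "ft_torque": the same for the moment, N m; "grip_width": finger opening in m; "grasp_force": force on a finger pad.
Only numpy, scipy, OpenCV 4.12 (cv2) and the standard library are available. Lean on these libraries where they do the work, as an engineer would, in place of code of your own. Each camera call takes 0.05 s, during which the arm holds its last target. There are 200 camera calls.

## Working session

There is one attempt and no reset: what is moved stays moved. The work goes in short steps, Python scripts to look and compute and a tool call to move; the robot and the scene stay as the last step left them, time stands still between calls to the robot, and variables do not carry over. Pictures are saved under pics/ and viewed, at most 10 in all, crops included, and the job is handed in when it is done.

Besides the shell and the picture viewer there is one more tool, called after "Call:" by a JSON object that holds its "fn" and its "kwargs". drive_tool: Moves the arm, as the interface text tells. Its arguments: {"type":"object","properties":{"rows":{"type":"array","items":{"type":"object","properties":{"dx":{"type":"number"},"dy":{"type":"number"},"dz":{"type":"number"},"wx":{"type":"number"},"wy":{"type":"number"},"wz":{"type":"number"},"hand":{"type":"number"}}}}},"required":["rows"]}

```bash
mkdir -p pics; cat > h.py <<'E'
import numpy as np, cv2
from workcell import bot
from scipy.spatial.transform import Rotation as R
def ray(cam,u,v,cal=None):
    c=cal or bot.get_calibration(cam); f=210/np.tan(np.radians(c['vfov'])/2)
    d=np.array([(u-c['cx'])/f,-(v-c['cy'])/f,-1.])
    if 'mount' in c:
        o=bot.get_obs(); M=np.array(c['mount']); Rt=R.from_quat(o['tool_rot']).as_matrix()
        return np.array(o['eef_pos'])+Rt@M[:3,3], Rt@M[:3,:3]@d
    return np.array(c['origin']), np.array(c['rotation'])@d
def atz(cam,u,v,z):
    o,d=ray(cam,u,v); return o+d*(z-o[2])/d[2]
def proj(cam,p):
    c=bot.get_calibration(cam); f=210/np.tan(np.radians(c['vfov'])/2)
    if 'mount' in c:
        o=bot.get_obs(); M=np.array(c['mount']); Rt=R.from_quat(o['tool_rot']).as_matrix()
        O=np.array(o['eef_pos'])+Rt@M[:3,3]; Q=Rt@M[:3,:3]
    else: O=np.array(c['origin']);Q=np.array(c['rotation'])
    q=Q.T@(np.array(p)-O); return np.array([c['cx']-f*q[0]/q[2], c['cy']+f*q[1]/q[2]])
def save(cam,name):
    im=bot.camera(cam); cv2.imwrite('pics/'+name,im[...,::-1]); return im
E
python3 - <<'E'
from h import *
for c in ('scene','side','wrist'): print(c,bot.get_calibration(c))
a=save('scene','s0.png'); b=save('side','d0.png')
cv2.imwrite('pics/both.png',np.vstack([a,b])[...,::-1])
for c in ('scene','side'):
  for t in ('pin_a','rack','gauge','sorter','lever_knob','oil_bottle','threadlock','housing_3','bearing_1'):
    print(c,t,[(round(r['score'],2),np.round(r['extent']).tolist()) for r in bot.look_for(c,t)][:4])
print(bot.get_obs())
E
```

```text
scene {'vfov': 51.648877035029635, 'cx': 277.9246372502419, 'cy': 206.44065119032712, 'origin': array([0.15214971, 0.50917075, 0.7958081 ]), 'rotation': array([-0.1141623 ,  0.3585945 ,  0.88381009, -0.27795085])}
side {'vfov': 49.02083827242454, 'cx': 268.1868420940611, 'cy': 207.906780135934, 'origin': array([ 0.34973267, -0.8722677 ,  0.89200565]), 'rotation': array([ 0.40099369, -0.03982666, -0.08494553,  0.91126404])}
wrist {'vfov': 70.73025046213202, 'cx': 281.668026414155, 'cy': 206.67753302236775, 'mount': array([[ 3.89290298e-04,  9.48111620e-01,  3.17937424e-01,
         8.23607298e-02],
       [ 9.99999917e-01, -3.30744394e-04, -2.38121269e-04,
        -2.59746942e-04],
       [-1.20609521e-04,  3.17937490e-01, -9.48111670e-01,
        -1.32502359e-01],
       [ 0.00000000e+00,  0.00000000e+00,  0.00000000e+00,
         1.00000000e+00]])}
scene pin_a [(0.67, [202.0, 266.0, 48.0, 25.0]), (0.61, [218.0, 291.0, 44.0, 26.0]), (0.43, [320.0, 168.0, 11.0, 25.0])]
scene rack [(0.73, [214.0, 290.0, 53.0, 52.0])]
scene gauge [(0.92, [308.0, 268.0, 46.0, 44.0]), (0.17, [256.0, 294.0
[... 888 characters left out ...]
.0])]
{'clock': 1.0, 'joint_pos': array([-1.33200148e+00,  2.40552967e-01,  4.99933139e-03,  1.33519678e+00,
        1.02690555e-05,  1.57080001e+00]), 'joint_vel': array([-0.00029632, -0.00049414,  0.00129534,  0.00024171, -0.00157961,
       -0.00029978]), 'tau': array([-8.75034621e-04, -3.72215116e+01,  2.52696741e+01,  1.22952555e-03,
       -2.17700085e-04, -4.92315564e-06]), 'eef_pos': array([ 0.11826893, -0.48581153,  0.24232972]), 'tool_rot': array([9.92880810e-01, 1.19112116e-01, 7.83206014e-06, 2.21781799e-05]), 'ft_force': array([ 0.03782741, -0.21792132,  0.83063959]), 'ft_torque': array([0.03230677, 0.02209218, 0.00579088]), 'grasp_force': 0.0, 'grip_width': 0.08566625180397973}
```

View pics/s0.png

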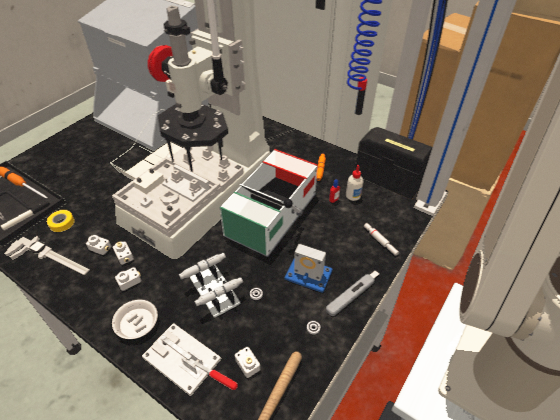

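View pics/d0.png

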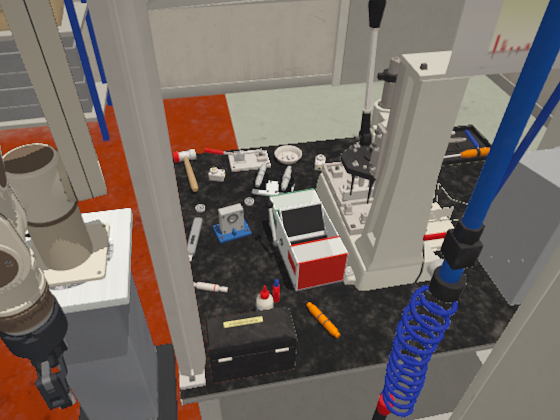

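```bash
sed -i "s/np.array(c\['rotation'\])/R.from_quat(c['rotation']).as_matrix()/g" h.py
python3 - <<'E'
from h import *
for n,c,u,v,z in [('pin1','scene',202,266,.05),('pin2','scene',218,291,.05),('gaugetop','scene',309,254,.08),('sorter','scene',269,195,.1),('oil','scene',353,197,0.0),('oilside','side',265,297,.05),('tl','scene',334,200,0),('hous','scene',246,368,0),('bear','scene',257,294,.005),('orange','scene',320,168,.02),('gaugeS','side',231,210,.08),('sortS','side',308,225,.1),('pinS','side',285,177,.05)
 ,('knob','scene',287,203,.125)]:
  print(n,atz(c,u,v,z).round(3))
a=cv2.imread('pics/s0.png')[130:330,160:380]
b=cv2.imread('pics/d0.png')[140:320,170:370]
cv2.imwrite('pics/c0.png',cv2.resize(a,None,fx=3.0,fy=3.0,interpolation=2))
E
```

```text
pin1 [0.601 0.152 0.05 ]
pin2 [0.532 0.18  0.05 ]
gaugetop [0.421 0.016 0.08 ]
sorter [ 0.579 -0.063  0.1  ]
oil [ 0.456 -0.264  0.   ]
oilside [ 0.463 -0.258  0.05 ]
tl [ 0.491 -0.226 -0.   ]
hous [0.404 0.257 0.   ]
bear [0.482 0.118 0.005]
orange [ 0.576 -0.294  0.02 ]
gaugeS [0.422 0.008 0.08 ]
sortS [ 0.599 -0.102  0.1  ]
pinS [0.598 0.153 0.05 ]
knob [ 0.517 -0.044  0.125]
```

View pics/c0.png

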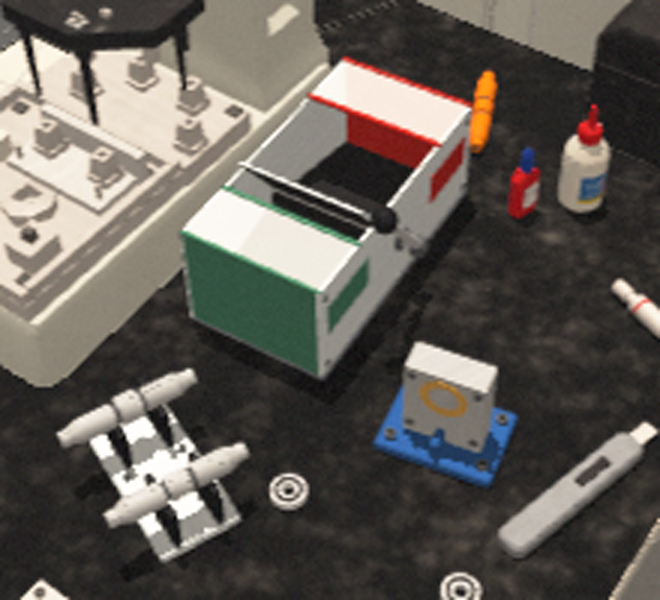

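```bash
python3 - <<'E'
from h import *
g=lambda x,y,z:atz('scene',160+x/3,130+y/3,z)[:2]
S=[g(183,235,.1),g(322,292,.1),g(470,105,.1),g(345,60,.1)]
print('sorter',np.round(S,3),np.mean(S,0).round(3)); 
d=(S[0]+S[1]-S[2]-S[3]);print('sorter y yaw',np.degrees(np.arctan2(d[1],d[0])), np.linalg.norm(d)/2,np.linalg.norm(S[0]-S[1]))
for n,a,b in [('pin1',(62,438),(194,375)),('pin2',(108,517),(246,452))]:
  A,B=g(*a,.05),g(*b,.05); d=A-B; print(n,((A+B)/2).round(3),np.degrees(np.arctan2(d[1],d[0])),np.linalg.norm(d))
G=[g(403,384,.01)]
G=[g(417,344,.082),g(497,365,.082),g(489,388,.082),g(406,367,.082)]
print('gauge',np.round(G,3),np.mean(G,0)); d=G[3]+G[0]-G[1]-G[2]; print(np.degrees(np.arctan2(d[1],d[0])))
F=[g(374,443,.01),g(492,484,.01),g(518,418,.01)];print('foot',np.round(F,3),(F[0]+F[2])/2)
print('knob',g(384,219,.125),g(384,219,.14))
for r in bot.outline_of('scene','lever_knob')[:1]: print(r['extent'])
E
```

```text
sorter [[ 0.642  0.033]
 [ 0.524  0.019]
 [ 0.545 -0.216]
 [ 0.663 -0.206]] [ 0.594 -0.092]
sorter y yaw 94.99926945097243 0.23772041542851846 0.11863752456140113
pin1 [0.6   0.149] 67.22033428517531 0.10248095652130422
pin2 [0.53  0.178] 65.10814119408134 0.10163847130927765
gauge [[ 0.45   0.008]
 [ 0.395 -0.008]
 [ 0.389  0.012]
 [ 0.446  0.03 ]] [0.41992321 0.01049415]
16.504235511623293
foot [[ 0.456  0.053]
 [ 0.368  0.034]
 [ 0.381 -0.026]] [0.41847371 0.01328991]
knob [ 0.51558123 -0.04571879] [ 0.50745451 -0.03331086]
[271.9, 199.1, 62.9, 30.9]
```

```bash
cat >> h.py <<'E'
def go(pos,yaw):
    """rows numbers to take the tool to TCP pos, pointing down, tool x at yaw (deg)"""
    o=bot.get_obs(); Rt=R.from_quat(o['tool_rot']); p=np.array(o['eef_pos'])
    y=np.radians(yaw); T=R.from_matrix(np.array([[np.cos(y),np.sin(y),0],[np.sin(y),-np.cos(y),0],[0,0,-1.]]))
    d=Rt.inv().apply(np.array(pos)-p)/.05; w=np.degrees((Rt.inv()*T).as_rotvec())/5
    return 'd',d.round(3).tolist(),'w',w.round(3).tolist()
E
python3 - <<'E'
from h import *
print('post',atz('scene',430,208,0),atz('side',190,378,0))
print('pressplate',atz('scene',195,122,.25),atz('scene',195,122,.3),atz('scene',160,125,.3),atz('scene',228,125,.3))
for z in (.2,.3,.4):print(z,atz('side',370,160,z),atz('side',345,160,z))
print('base edge',atz('scene',178,256,0),atz('scene',115,205,0.05),atz('scene',178,240,.05))
print(go([.5,.1,.25],66))
E
```

```text
post [ 0.27646886 -0.34083247  0.        ] [ 0.28254327 -0.39206735  0.        ]
pressplate [ 0.75136689 -0.03170146  0.25      ] [0.69647423 0.01784638 0.3       ] [0.74577111 0.06434251 0.3       ] [ 0.63666231 -0.01141507  0.3       ]
0.2 [ 0.77898998 -0.00155982  0.2       ] [0.71708642 0.00982255 0.2       ]
0.3 [ 0.71695908 -0.12738363  0.3       ] [ 0.66400105 -0.1176461   0.3       ]
0.4 [ 0.65492818 -0.25320744  0.4       ] [ 0.61091568 -0.24511475  0.4       ]
base edge [0.69520541 0.13796692 0.        ] [0.89444552 0.13586842 0.05      ] [0.69269746 0.12866748 0.05      ]
('d', [10.19, -9.577, -0.154], 'w', [0.0, 0.0, -10.462])
```

Call:
{"fn": "drive_tool", "kwargs": {"rows": [{"dx": 0.08,"dy": -4.2},{"dx": 0.08,"dy": -4.2},{"dx": 0.08,"dy": -4.2},{"dx": 0.08,"dy": -4.2},{"dx": 0.08,"dy": -4.2},{"dx": 4.7,"dy": -6.4},{"dx": 4.7,"dy": -6.4},{"dx": 4.7,"dy": -6.4},{"dx": 4.7,"dy": -6.4},{"dx": 4.7,"dy": -6.4},{"dx": 4.7,"dy": -6.4},{"dx": 10.2,"dy": -9.6,"dz": -0.2,"wz": -10.4},{"dx": 10.2,"dy": -9.6,"dz": -0.2,"wz": -10.4},{"dx": 10.2,"dy": -9.6,"dz": -0.2,"wz": -10.4},{"dx": 10.2,"dy": -9.6,"dz": -0.2,"wz": -10.4},{"dx": 10.2,"dy": -9.6,"dz": -0.2,"wz": -10.4},{"dx": 10.2,"dy": -9.6,"dz": -0.2,"wz": -10.4},{"dx": 10.2,"dy": -9.6,"dz": -0.2,"wz": -10.4},{"dx": 10.2,"dy": -9.6,"dz": -0.2,"wz": -10.4},{"dx": 10.2,"dy": -9.6,"dz": -0.2,"wz": -10.4}]}}

```text
invalid input at $.rows[0]: expected keys dx, dy, dz, wx, wy, wz, hand
```

```bash
python3 - <<'E'
from h import *
o=bot.get_obs();print(o['clock'],o['eef_pos'],o['joint_pos'])
im=save('wrist','w1.png')
cv2.imwrite('pics/w1b.png',cv2.resize(im[...,::-1],(800,600),interpolation=2))
E
```

```text
1.05 [ 0.11829506 -0.48579766  0.24231378] [-1.33193776e+00  2.40573611e-01  4.98464155e-03  1.33519759e+00
 -6.49056403e-07  1.57073363e+00]
```

View pics/w1b.png

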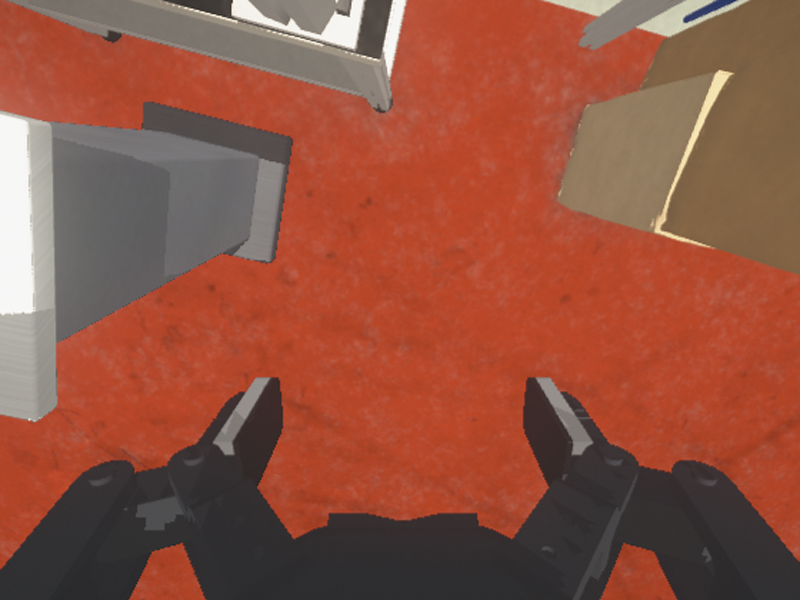

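Call:
{"fn": "drive_tool", "kwargs": {"rows": [{"dx": 0.08,"dy": -4.2,"dz": 0,"wx": 0,"wy": 0,"wz": 0,"hand": 85},{"dx": 0.08,"dy": -4.2,"dz": 0,"wx": 0,"wy": 0,"wz": 0,"hand": 85},{"dx": 0.08,"dy": -4.2,"dz": 0,"wx": 0,"wy": 0,"wz": 0,"hand": 85},{"dx": 0.08,"dy": -4.2,"dz": 0,"wx": 0,"wy": 0,"wz": 0,"hand": 85},{"dx": 0.08,"dy": -4.2,"dz": 0,"wx": 0,"wy": 0,"wz": 0,"hand": 85},{"dx": 4.7,"dy": -6.4,"dz": 0,"wx": 0,"wy": 0,"wz": 0,"hand": 85},{"dx": 4.7,"dy": -6.4,"dz": 0,"wx": 0,"wy": 0,"wz": 0,"hand": 85},{"dx": 4.7,"dy": -6.4,"dz": 0,"wx": 0,"wy": 0,"wz": 0,"hand": 85},{"dx": 4.7,"dy": -6.4,"dz": 0,"wx": 0,"wy": 0,"wz": 0,"hand": 85},{"dx": 4.7,"dy": -6.4,"dz": 0,"wx": 0,"wy": 0,"wz": 0,"hand": 85},{"dx": 4.7,"dy": -6.4,"dz": 0,"wx": 0,"wy": 0,"wz": 0,"hand": 85},{"dx": 10.2,"dy": -9.6,"dz": -0.2,"wx": 0,"wy": 0,"wz": -10.4,"hand": 85},{"dx": 10.2,"dy": -9.6,"dz": -0.2,"wx": 0,"wy": 0,"wz": -10.4,"hand": 85},{"dx": 10.2,"dy": -9.6,"dz": -0.2,"wx": 0,"wy": 0,"wz": -10.4,"hand": 85},{"dx": 10.2,"dy": -9.6,"dz": -0.2,"wx": 0,"wy": 0,"wz": -10.4,"hand": 85},{"dx": 10.2,"dy": -9.6,"dz": -0.2,"wx": 0,"wy": 0,"wz": -10.4,"hand": 85},{"dx": 10.2,"dy": -9.6,"dz": -0.2,"wx": 0,"wy": 0,"wz": -10.4,"hand": 85},{"dx": 10.2,"dy": -9.6,"dz": -0.2,"wx": 0,"wy": 0,"wz": -10.4,"hand": 85},{"dx": 10.2,"dy": -9.6,"dz": -0.2,"wx": 0,"wy": 0,"wz": -10.4,"hand": 85},{"dx": 10.2,"dy": -9.6,"dz": -0.2,"wx": 0,"wy": 0,"wz": -10.4,"hand": 85}]}}

```text
clock: 3.1
eef_pos: [0.5001, 0.1003, 0.2517]
tool_rot: [0.84, 0.542, -0.001, -0.0]
ft_force: [-0.2, -0.5, 0.7]
grip_width: 0.085
grasp_force: 0.0
```

```bash
python3 - <<'E'
from h import *
o=bot.get_obs();print(o['clock'],o['eef_pos'],o['joint_pos'].round(3))
im=save('wrist','w2.png')
cv2.imwrite('pics/w2b.png',cv2.resize(im[...,::-1],(800,600),interpolation=2))
for t in ('pin_a','rack','gauge'): print(t,[(round(r['score'],2),np.round(r['extent']).tolist()) for r in bot.look_for('wrist',t)][:3])
E
```

```text
3.1 [0.50009318 0.1003267  0.25168772] [ 0.198  0.258  0.053  1.367 -0.     2.194]
pin_a [(0.92, [351.0, 102.0, 21.0, 105.0]), (0.76, [278.0, 102.0, 20.0, 109.0]), (0.62, [448.0, 390.0, 14.0, 6.0])]
rack [(0.63, [315.0, 104.0, 110.0, 57.0])]
gauge [(0.76, [258.0, 261.0, 72.0, 86.0])]
```

View pics/w2b.png

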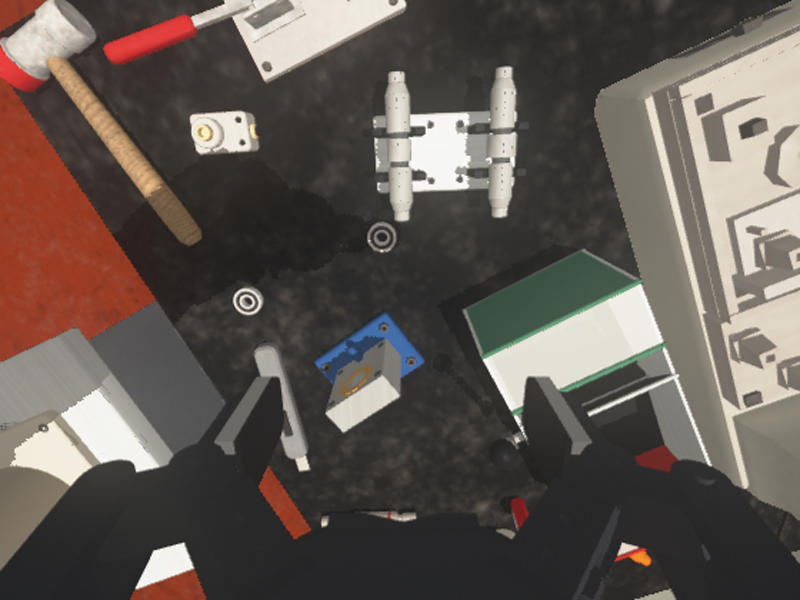

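```bash
python3 - <<'E'
from h import *
s=.7
g=lambda x,y,z:atz('wrist',x*s,y*s,z)[:2]
for n,a,b in [('pin2',(397,72),(402,221)),('pin1',(505,67),(499,217))]:
  A,B=g(*a,.05),g(*b,.05); d=A-B; print(n,((A+B)/2).round(4),np.degrees(np.arctan2(d[1],d[0])),np.linalg.norm(d))
G=[g(328,407,.082),g(388,345,.082),g(400,388,.082),g(344,433,.082)]
print('gauge',np.round(G,4),np.mean(G,0)); 
# bg: intensity profile across pins in top-down warp
im=cv2.imread('pics/w2.png'); o=bot.get_obs()
def warp(c,yaw,z,L,W,mm=.25):
    y=np.radians(yaw); ax=np.array([np.cos(y),np.sin(y)]); px=np.array([ax[1],-ax[0]])
    src=[];dst=[]
    for a,b in [(-1,-1),(1,-1),(1,1),(-1,1)]:
        p=np.array(c)+a*W/2*px-b*L/2*ax; src.append(proj('wrist',[*p,z])); dst.append(((a+1)/2*W/mm*1e3,(b+1)/2*L/mm*1e3))
    H=cv2.getPerspectiveTransform(np.float32(src),np.float32(dst)); return cv2.warpPerspective(im,H,(int(W/mm*1e3),int(L/mm*1e3)),flags=2)
A=warp((.565,.163),66,.05,.12,.14,.3); B=warp((.42,.01),105,.082,.12,.12,.3)
B=cv2.resize(B,(400,400)); cv2.imwrite('pics/w2c.png',np.hstack([cv2.resize(A,(466,400)),B[:, :330]]))
hsv=cv2.cvtColor(im,cv2.COLOR_BGR2HSV); m=(hsv[...,0]>10)&(hsv[...,0]<28)&(hsv[...,1]>110)&(hsv[...,2]>80)
sub=np.zeros_like(m); sub[225:305,225:285]=m[225:305,225:285]; ys,xs=np.nonzero(sub)
e=cv2.fitEllipse(cv2.convexHull(np.c_[xs,ys].astype(np.int32))); print(e,len(xs)); print('bore',atz('wrist',*e[0],.06))
E
```

```text
pin2 [0.533  0.1776] 67.50834568698784 0.10549619621072072
pin1 [0.6039 0.1489] 67.45366749182061 0.1055349577796409
gauge [[ 0.3953  0.0186]
 [ 0.4646  0.0492]
 [ 0.4572  0.0102]
 [ 0.3958 -0.0097]] [0.42821704 0.01707005]
((248.7515411376953, 265.9802551269531), (10.217995643615723, 28.42531967163086), 48.235008239746094) 144
bore [0.41954902 0.02155387 0.06      ]
```

View pics/w2c.png

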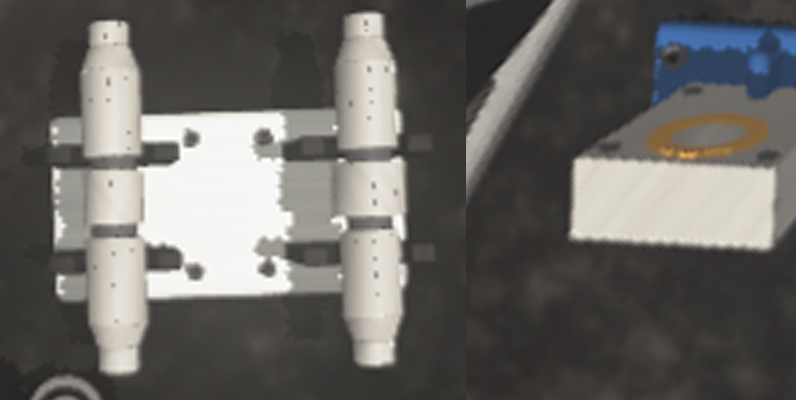

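Call:
{"fn": "drive_tool", "kwargs": {"rows": [{"dx": -2.0,"dy": 1.06,"dz": 1.0,"wx": 0,"wy": 0,"wz": -5.9,"hand": 0},{"dx": -2.0,"dy": 1.06,"dz": 1.0,"wx": 0,"wy": 0,"wz": -5.9,"hand": 0},{"dx": -2.0,"dy": 1.06,"dz": 1.0,"wx": 0,"wy": 0,"wz": -5.9,"hand": 0},{"dx": -2.0,"dy": 1.06,"dz": 1.0,"wx": 0,"wy": 0,"wz": -5.9,"hand": 0},{"dx": -2.0,"dy": 1.06,"dz": 1.0,"wx": 0,"wy": 0,"wz": -5.9,"hand": 0},{"dx": -2.0,"dy": 1.06,"dz": 2.55,"wx": 0,"wy": 0,"wz": -5.9,"hand": 0},{"dx": -2.0,"dy": 1.06,"dz": 2.55,"wx": 0,"wy": 0,"wz": -5.9,"hand": 0},{"dx": -2.0,"dy": 1.06,"dz": 2.55,"wx": 0,"wy": 0,"wz": -5.9,"hand": 0},{"dx": -2.6,"dy": 1.4,"dz": 2.55,"wx": 0,"wy": 0,"wz": -5.9,"hand": 0},{"dx": -3.2,"dy": 1.73,"dz": 2.55,"wx": 0,"wy": 0,"wz": -5.9,"hand": 0},{"dx": -3.6,"dy": 1.95,"dz": 2.55,"wx": 0,"wy": 0,"wz": -5.9,"hand": 0},{"dx": -3.9,"dy": 2.12,"dz": 2.55,"wx": 0,"wy": 0,"wz": -5.9,"hand": 0},{"dx": -4.1,"dy": 2.23,"dz": 2.55,"wx": 0,"wy": 0,"wz": -5.9,"hand": 0},{"dx": -4.2,"dy": 2.29,"dz": 2.55,"wx": 0,"wy": 0,"wz": -5.9,"hand": 0},{"dx": -4.28,"dy": 2.33,"dz": 2.55,"wx": 0,"wy": 0,"wz": -5.9,"hand": 0}]}}

```text
clock: 4.8
eef_pos: [0.5189, -0.1417, 0.1258]
tool_rot: [0.674, 0.738, 0.001, 0.0]
ft_force: [-0.5, 4.5, 0.5]
grip_width: -0.0005
grasp_force: 2.1
```

```bash
python3 - <<'E'
from h import *
im=save('scene','s1.png'); b=save('side','d1.png')
a=cv2.resize(im[130:280,200:360,::-1],(640,600),interpolation=2)
cv2.imwrite('pics/s1c.png',a)
o=bot.get_obs();print(o['clock'],o['eef_pos'],o['ft_force'])
E
```

```text
4.9 [ 0.51883691 -0.1414334   0.12555709] [0.55981437 1.37575835 2.8169938 ]
```

View pics/s1c.png

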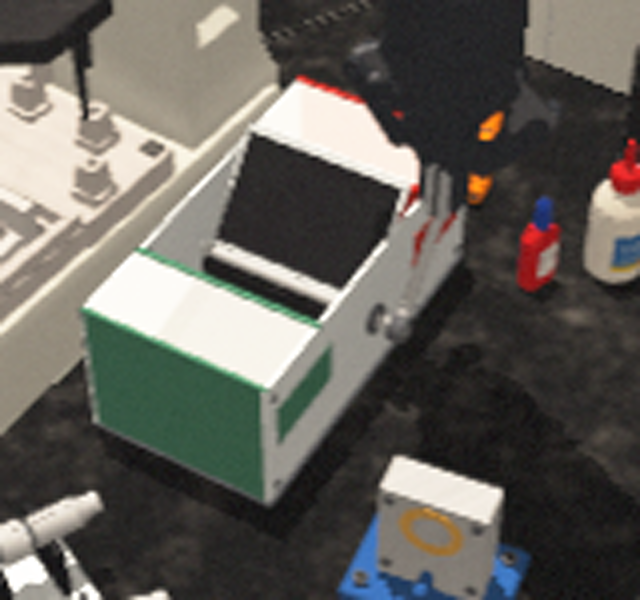

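Call:
{"fn": "drive_tool", "kwargs": {"rows": [{"dx": 0,"dy": 0,"dz": -1.0,"wx": 0,"wy": 0,"wz": 0,"hand": 0},{"dx": 0,"dy": 0,"dz": -1.5,"wx": 0,"wy": 0,"wz": 0,"hand": 10},{"dx": 6.87,"dy": 1.12,"dz": -1.5,"wx": 0,"wy": 0,"wz": 5.5,"hand": 40},{"dx": 6.87,"dy": 1.12,"dz": -1.5,"wx": 0,"wy": 0,"wz": 5.5,"hand": 85},{"dx": 6.87,"dy": 1.12,"dz": -1.5,"wx": 0,"wy": 0,"wz": 5.5,"hand": 85},{"dx": 6.87,"dy": 1.12,"dz": -1.5,"wx": 0,"wy": 0,"wz": 5.5,"hand": 85},{"dx": 6.87,"dy": 1.12,"dz": -1.5,"wx": 0,"wy": 0,"wz": 5.5,"hand": 85},{"dx": 6.87,"dy": 1.12,"dz": -0.8,"wx": 0,"wy": 0,"wz": 5.5,"hand": 85},{"dx": 6.87,"dy": 1.12,"dz": -0.6,"wx": 0,"wy": 0,"wz": 5.5,"hand": 85},{"dx": 6.87,"dy": 1.12,"dz": -0.6,"wx": 0,"wy": 0,"wz": 5.5,"hand": 85},{"dx": 6.87,"dy": 1.12,"dz": -0.6,"wx": 0,"wy": 0,"wz": 5.5,"hand": 85},{"dx": 6.87,"dy": 1.12,"dz": -0.6,"wx": 0,"wy": 0,"wz": 5.5,"hand": 85}]}}

```text
clock: 6.1
eef_pos: [0.5425, 0.2057, 0.1546]
tool_rot: [0.83, 0.558, -0.001, 0.0]
ft_force: [-0.2, -1.6, -0.1]
grip_width: 0.0845
grasp_force: 0.0
```

```bash
python3 - <<'E'
from h import *
o=bot.get_obs();print(o['clock'],o['eef_pos'],np.degrees(2*np.arctan2(o['tool_rot'][1],o['tool_rot'][0])))
im=save('wrist','w3.png')
for r in bot.outline_of('wrist','pin_a')[:3]:
  ys,xs=np.nonzero(r['region']); 
  if len(xs)<50: continue
  P=np.array([atz('wrist',x,y,.05)[:2] for x,y in zip(xs[::5],ys[::5])]); c=P.mean(0); u=np.linalg.svd(P-c)[2][0]; u*=np.sign(u[1]); t=(P-c)@u
  print(round(r['score'],2),np.round(r['extent']),'centre',(c+u*(t.max()+t.min())/2).round(4),'yaw',np.degrees(np.arctan2(u[1],u[0])),'len',np.ptp(t))
print(go([.5434,.2055,.043],67.6))
E
```

```text
6.1 [0.54253525 0.20573865 0.15455709] 67.77808892126859
0.73 [371. 237.  29. 107.] centre [0.6032 0.1479] yaw 66.1003294882131 len 0.10718902021598861
0.65 [282. 240.  22. 116.] centre [0.5329 0.1763] yaw 67.53416153624855 len 0.10822627612044897
('d', [0.017, -0.007, 2.25], 'w', [0.012, -0.0, 0.006])
```

Call:
{"fn": "drive_tool", "kwargs": {"rows": [{"dx": 0,"dy": 0.04,"dz": 1.0,"wx": 0,"wy": 0,"wz": 0,"hand": 60},{"dx": 0,"dy": 0.04,"dz": 1.8,"wx": 0,"wy": 0,"wz": 0,"hand": 60},{"dx": 0,"dy": 0.04,"dz": 2.23,"wx": 0,"wy": 0,"wz": 0,"hand": 60},{"dx": 0,"dy": 0.04,"dz": 2.23,"wx": 0,"wy": 0,"wz": 0,"hand": 40},{"dx": 0,"dy": 0.04,"dz": 2.23,"wx": 0,"wy": 0,"wz": 0,"hand": 10},{"dx": 0,"dy": 0.04,"dz": 2.23,"wx": 0,"wy": 0,"wz": 0,"hand": 10},{"dx": 0,"dy": 0.04,"dz": 2.23,"wx": 0,"wy": 0,"wz": 0,"hand": 10},{"dx": 0,"dy": 0.04,"dz": 2.23,"wx": 0,"wy": 0,"wz": 0,"hand": 10}]}}

```text
clock: 7.0
eef_pos: [0.5444, 0.2059, 0.0459]
tool_rot: [0.83, 0.557, 0.001, -0.001]
ft_force: [-5.2, 2.5, 3.8]
grip_width: 0.0158
grasp_force: 58.2
```

Call:
{"fn": "drive_tool", "kwargs": {"rows": [{"dx": 0,"dy": 0,"dz": -0.3,"wx": 0,"wy": 0,"wz": 0,"hand": 10},{"dx": 0,"dy": 0,"dz": -0.8,"wx": 0,"wy": 0,"wz": 0,"hand": 10},{"dx": 0,"dy": 0,"dz": -1.4,"wx": 0,"wy": 0,"wz": 0,"hand": 10},{"dx": 0,"dy": 0,"dz": -1.4,"wx": 0,"wy": 0,"wz": 0,"hand": 10}]}}

```text
clock: 7.4
eef_pos: [0.5492, 0.206, 0.1202]
tool_rot: [0.831, 0.557, 0.006, 0.002]
ft_force: [1.5, 0.2, -1.9]
grip_width: 0.0162
grasp_force: 58.6
```

```bash
python3 - <<'E'
from h import *
o=bot.get_obs();print(o['clock'],o['eef_pos'],o['ft_force'],o['ft_torque'],o['grip_width'],o['grasp_force'])
im=save('wrist','w4.png'); im2=save('scene','s2.png')
a=cv2.resize(im[180:420,160:400,::-1],(600,600),interpolation=2)
cv2.imwrite('pics/w4c.png',a)
E
```

```text
7.4 [0.54920397 0.2059717  0.12022888] [ 1.549386    0.24838376 -1.88736587] [ 0.08342943 -0.06560232 -0.00808554] 0.016184293221833648 58.591778205518494
```

View pics/w4c.png

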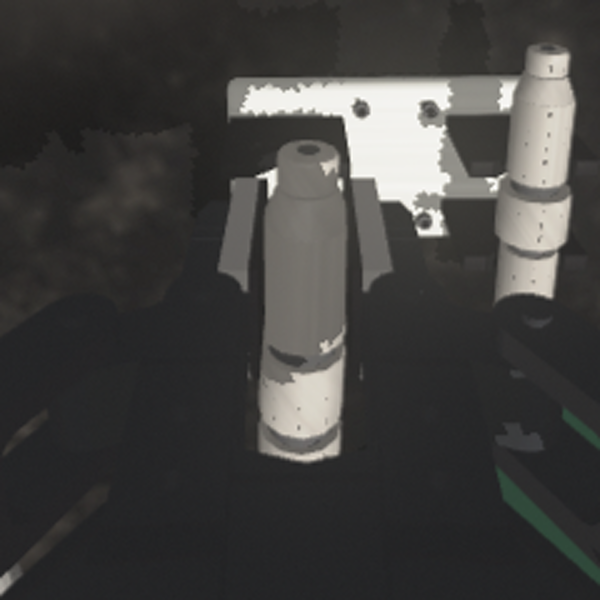

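Call:
{"fn": "drive_tool", "kwargs": {"rows": [{"dx": 0,"dy": 0,"dz": 0,"wx": 0,"wy": 0,"wz": 0,"hand": 10}]}}

```text
clock: 7.6
eef_pos: [0.5445, 0.2043, 0.1131]
tool_rot: [0.831, 0.557, -0.0, -0.0]
ft_force: [-0.2, 0.5, -2.8]
grip_width: 0.016
grasp_force: 58.6
```

```bash
python3 - <<'E'
from h import *
o=bot.get_obs();print(o['clock'],o['eef_pos'],o['tool_rot'])
print(go([.3995,.1162,.12],102.2))
def ring(f,x0,x1,y0,y1):
    im=cv2.imread(f); hsv=cv2.cvtColor(cv2.resize(im[y0:y1,x0:x1],None,fx=8,fy=8,interpolation=cv2.INTER_CUBIC),cv2.COLOR_BGR2HSV)
    m=((hsv[...,0]>8)&(hsv[...,0]<28)&(hsv[...,1]>90)).astype(np.uint8); n,l,s,_=cv2.connectedComponentsWithStats(m)
    k=1+s[1:,4].argmax(); ys,xs=np.nonzero(l==k); e=cv2.fitEllipse(cv2.convexHull(np.c_[xs,ys].astype(np.int32)))
    return np.array(e[0])/8+[x0-.4375,y0-.4375],e
for f in('pics/s0.png','pics/s1.png'):
    c,e=ring(f,290,330,245,290); print(c,e,atz('scene',*c,.06))
E
```

```text
7.6 [0.54451129 0.20431344 0.11306396] [ 8.30640171e-01  5.56809523e-01 -2.45638706e-04 -3.98248707e-05]
('d', [-2.732, -2.013, -0.137], 'w', [-0.005, 0.003, -6.906])
[307.3264904  262.47195435] ((142.11192321777344, 143.275634765625), (85.12782287597656, 138.63812255859375), 116.56472778320312) [0.41908645 0.02292274 0.06      ]
[307.35754204 262.46063995] ((142.36033630371094, 143.18511962890625), (85.38502502441406, 138.35858154296875), 116.69086456298828) [0.41904868 0.0228605  0.06      ]
```

Call:
{"fn": "drive_tool", "kwargs": {"rows": [{"dx": -2.72,"dy": -2.03,"dz": 0,"wx": 0,"wy": 0,"wz": -6.9,"hand": 10},{"dx": -2.72,"dy": -2.03,"dz": 0,"wx": 0,"wy": 0,"wz": -6.9,"hand": 10},{"dx": -2.72,"dy": -2.03,"dz": 0,"wx": 0,"wy": 0,"wz": -6.9,"hand": 10},{"dx": -2.72,"dy": -2.03,"dz": 0,"wx": 0,"wy": 0,"wz": -6.9,"hand": 10},{"dx": -2.72,"dy": -2.03,"dz": 0.4,"wx": 0,"wy": 0,"wz": -6.9,"hand": 10},{"dx": -2.72,"dy": -2.03,"dz": 1.14,"wx": 0,"wy": 0,"wz": -6.9,"hand": 10},{"dx": -2.72,"dy": -2.03,"dz": 1.14,"wx": 0,"wy": 0,"wz": -6.9,"hand": 10},{"dx": -2.72,"dy": -2.03,"dz": 1.14,"wx": 0,"wy": 0,"wz": -6.9,"hand": 10},{"dx": -2.72,"dy": -2.03,"dz": 1.14,"wx": 0,"wy": 0,"wz": -6.9,"hand": 10}]}}

```text
clock: 8.5
eef_pos: [0.4001, 0.1176, 0.0571]
tool_rot: [0.628, 0.778, 0.0, 0.0]
ft_force: [0.2, 0.0, -2.1]
grip_width: 0.016
grasp_force: 59.1
```

```bash
python3 - <<'E'
from h import *
o=bot.get_obs();print(o['clock'],o['eef_pos'],np.degrees(2*np.arctan2(o['tool_rot'][1],o['tool_rot'][0])),o['ft_force'])
im=save('scene','s3.png'); im2=save('wrist','w5.png')
for c in('scene','wrist'):
 print([(round(r['score'],2),np.round(r['extent']).tolist()) for r in bot.look_for(c,'pin_a')][:4])
a=cv2.resize(im[200:300,260:360,::-1],(400,400),interpolation=cv2.INTER_CUBIC); b=cv2.resize(im2[150:420,150:420,::-1],(400,400),interpolation=2)
cv2.imwrite('pics/p5.png',np.hstack([a,b]))
E
```

```text
8.5 [0.40011902 0.11757525 0.05710007] 102.18655458705221 [ 2.28756220e-01  9.40234280e-04 -2.06241856e+00]
[(0.69, [288.0, 300.0, 9.0, 18.0]), (0.61, [203.0, 264.0, 46.0, 23.0])]
[(0.85, [282.0, 300.0, 34.0, 128.0]), (0.57, [351.0, 34.0, 102.0, 67.0])]
```

View pics/p5.png

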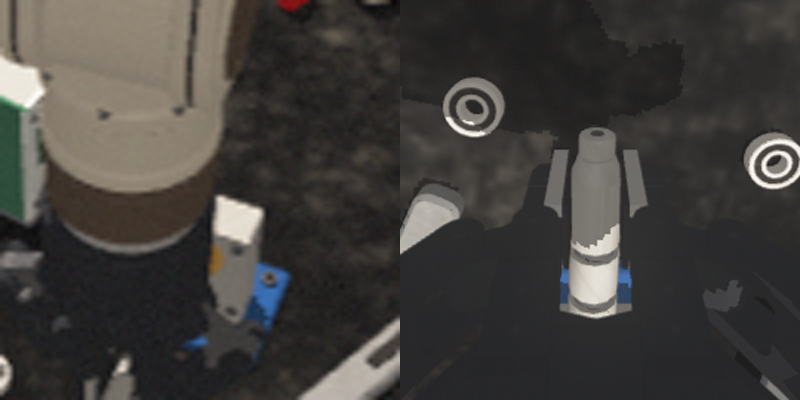

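Call:
{"fn": "drive_tool", "kwargs": {"rows": [{"dx": -0.2,"dy": 0,"dz": 0,"wx": 0,"wy": 0,"wz": 0,"hand": 10},{"dx": -0.4,"dy": 0,"dz": 0,"wx": 0,"wy": 0,"wz": 0,"hand": 10},{"dx": -0.4,"dy": 0,"dz": 0,"wx": 0,"wy": 0,"wz": 0,"hand": 10},{"dx": -0.4,"dy": 0,"dz": 0,"wx": 0,"wy": 0,"wz": 0,"hand": 10}]}}

```text
clock: 9.1
eef_pos: [0.4036, 0.0973, 0.0564]
tool_rot: [0.629, 0.778, 0.0, -0.0]
ft_force: [-0.5, -1.4, -1.7]
grip_width: 0.0158
grasp_force: 59.1
```

Call:
{"fn": "drive_tool", "kwargs": {"rows": [{"dx": -0.1,"dy": 0,"dz": 0,"wx": 0,"wy": 0,"wz": 0,"hand": 10},{"dx": -0.2,"dy": 0,"dz": 0,"wx": 0,"wy": 0,"wz": 0,"hand": 10},{"dx": -0.2,"dy": 0,"dz": 0,"wx": 0,"wy": 0,"wz": 0,"hand": 10}]}}

```text
clock: 9.4
eef_pos: [0.4063, 0.0878, 0.0564]
tool_rot: [0.628, 0.778, 0.0, 0.0]
ft_force: [2.3, -0.1, -2.8]
grip_width: 0.0157
grasp_force: 58.9
```

Call:
{"fn": "drive_tool", "kwargs": {"rows": [{"dx": 0,"dy": 0.02,"dz": 0,"wx": 0,"wy": 0,"wz": 0,"hand": 10},{"dx": -0.1,"dy": 0.02,"dz": 0,"wx": 0,"wy": 0,"wz": 0,"hand": 10},{"dx": -0.2,"dy": 0.02,"dz": 0,"wx": 0,"wy": 0,"wz": 0,"hand": 10},{"dx": -0.2,"dy": 0.02,"dz": 0,"wx": 0,"wy": 0,"wz": 0,"hand": 10}]}}

```text
clock: 9.8
eef_pos: [0.409, 0.0778, 0.0563]
tool_rot: [0.628, 0.778, -0.0, 0.0]
ft_force: [1.0, -0.4, -2.3]
grip_width: 0.0159
grasp_force: 58.9
```

Call:
{"fn": "drive_tool", "kwargs": {"rows": [{"dx": -0.15,"dy": 0,"dz": 0,"wx": 0,"wy": 0,"wz": 0,"hand": 10},{"dx": -0.3,"dy": 0,"dz": 0,"wx": 0,"wy": 0,"wz": 0,"hand": 10},{"dx": -0.4,"dy": 0,"dz": 0,"wx": 0,"wy": 0,"wz": 0,"hand": 10},{"dx": -0.4,"dy": 0,"dz": 0,"wx": 0,"wy": 0,"wz": 0,"hand": 10}]}}

```text
clock: 10.2
eef_pos: [0.4132, 0.058, 0.0563]
tool_rot: [0.629, 0.778, -0.0, 0.0]
ft_force: [-0.1, 0.5, -2.9]
grip_width: 0.0161
grasp_force: 58.9
```

Call:
{"fn": "drive_tool", "kwargs": {"rows": [{"dx": -0.1,"dy": 0,"dz": 0,"wx": 0,"wy": 0,"wz": 0,"hand": 10},{"dx": -0.2,"dy": 0,"dz": 0,"wx": 0,"wy": 0,"wz": 0,"hand": 10},{"dx": -0.3,"dy": 0,"dz": 0,"wx": 0,"wy": 0,"wz": 0,"hand": 10},{"dx": -0.4,"dy": 0,"dz": 0,"wx": 0,"wy": 0,"wz": 0,"hand": 10},{"dx": -0.4,"dy": 0,"dz": 0,"wx": 0,"wy": 0,"wz": 0,"hand": 10},{"dx": -0.4,"dy": 0,"dz": 0,"wx": 0,"wy": 0,"wz": 0,"hand": 10}]}}

```text
clock: 10.8
eef_pos: [0.4172, 0.0392, 0.0563]
tool_rot: [0.628, 0.778, -0.0, -0.0]
ft_force: [0.0, 0.8, -2.8]
grip_width: 0.0161
grasp_force: 59.0
```

Call:
{"fn": "drive_tool", "kwargs": {"rows": [{"dx": -0.03,"dy": 0,"dz": 0,"wx": 0,"wy": 0,"wz": 0,"hand": 10},{"dx": -0.03,"dy": 0,"dz": 0,"wx": 0,"wy": 0,"wz": 0,"hand": 10},{"dx": -0.03,"dy": 0,"dz": 0,"wx": 0,"wy": 0,"wz": 0,"hand": 55},{"dx": -0.03,"dy": 0,"dz": 0,"wx": 0,"wy": 0,"wz": 0,"hand": 55},{"dx": -0.03,"dy": 0,"dz": 0,"wx": 0,"wy": 0,"wz": 0,"hand": 55},{"dx": -0.03,"dy": 0,"dz": -0.8,"wx": 0,"wy": 0,"wz": 0,"hand": 55},{"dx": -0.03,"dy": 0,"dz": -1.4,"wx": 0,"wy": 0,"wz": 0,"hand": 55},{"dx": -0.03,"dy": 0,"dz": -1.4,"wx": 0,"wy": 0,"wz": 0,"hand": 55}]}}

```text
clock: 11.6
eef_pos: [0.4209, 0.0382, 0.1302]
tool_rot: [0.628, 0.778, 0.003, 0.003]
ft_force: [0.5, 1.1, -0.6]
grip_width: 0.0549
grasp_force: 0.0
```

```bash
python3 - <<'E'
from h import *
o=bot.get_obs();print(o['clock'],o['eef_pos'],o['grip_width'])
def tri(a,b):
    (o1,d1),(o2,d2)=ray('scene',*a),ray('side',*b)
    A=np.c_[d1,-d2]; t=np.linalg.lstsq(A,o2-o1,rcond=None)[0]; p,q=o1+t[0]*d1,o2+t[1]*d2; return ((p+q)/2).round(3),np.linalg.norm(p-q).round(3)
print('plate centre',tri((195,122),(362,160)),tri((195,118),(365,155)))
im=bot.camera('side'); im2=bot.camera('scene')
a=cv2.resize(cv2.imread('pics/d0.png')[110:260,260:420],(400,375),interpolation=2); b=cv2.resize(cv2.imread('pics/s0.png')[80:230,150:310],(400,375),interpolation=2)
cv2.imwrite('pics/press.png',np.hstack([a,b]))
c=bot.look_for('scene','pin_a'); print([(round(r['score'],2),np.round(r['extent']).tolist()) for r in c][:4])
cv2.imwrite('pics/s4.png',im2[...,::-1])
E
```

```text
11.6 [0.42089623 0.03822852 0.13024238] 0.054866383623869565
plate centre (array([ 0.748, -0.037,  0.239]), np.float64(0.021)) (array([ 0.75 , -0.038,  0.251]), np.float64(0.014))
[(0.75, [203.0, 265.0, 47.0, 26.0]), (0.59, [308.0, 260.0, 17.0, 40.0]), (0.49, [270.0, 184.0, 40.0, 44.0])]
```

View pics/press.png

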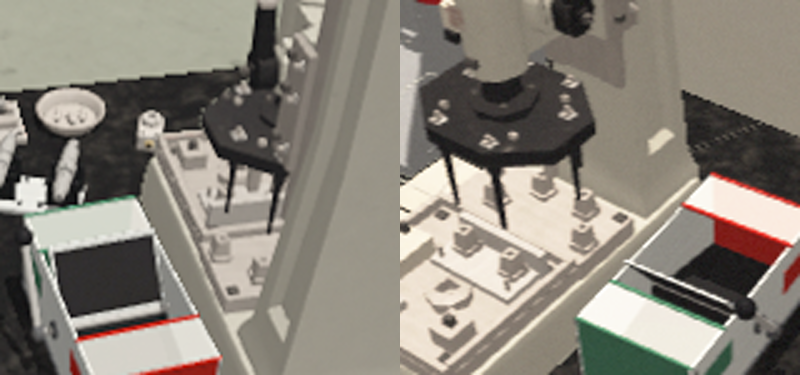

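Call:
{"fn": "drive_tool", "kwargs": {"rows": [{"dx": -0.6,"dy": 0,"dz": 0,"wx": 0,"wy": 0,"wz": 0,"hand": 55},{"dx": -1.11,"dy": 0,"dz": 0,"wx": 0,"wy": 0,"wz": 0,"hand": 55},{"dx": -1.11,"dy": 0,"dz": 0,"wx": 0,"wy": 0,"wz": 0,"hand": 55},{"dx": -1.11,"dy": 0,"dz": 0,"wx": 0,"wy": 0,"wz": 0,"hand": 55},{"dx": -1.11,"dy": 0,"dz": 0.7,"wx": 0,"wy": 0,"wz": 0,"hand": 55},{"dx": -1.11,"dy": 0,"dz": 1.2,"wx": 0,"wy": 0,"wz": 0,"hand": 55},{"dx": -1.11,"dy": 0,"dz": 1.4,"wx": 0,"wy": 0,"wz": 0,"hand": 55},{"dx": -1.11,"dy": 0,"dz": 1.4,"wx": 0,"wy": 0,"wz": 0,"hand": 35},{"dx": -1.11,"dy": 0,"dz": 1.4,"wx": 0,"wy": 0,"wz": 0,"hand": 10},{"dx": -1.11,"dy": 0,"dz": 1.4,"wx": 0,"wy": 0,"wz": 0,"hand": 10},{"dx": -1.11,"dy": 0,"dz": 1.4,"wx": 0,"wy": 0,"wz": 0,"hand": 10},{"dx": -1.11,"dy": 0,"dz": 1.4,"wx": 0,"wy": 0,"wz": 0,"hand": 10}]}}

```text
clock: 12.95
eef_pos: [0.4293, -0.0163, 0.0571]
tool_rot: [0.628, 0.778, 0.0, 0.0]
ft_force: [-4.2, -0.4, 5.6]
grip_width: 0.0159
grasp_force: 58.2
```

Call:
{"fn": "drive_tool", "kwargs": {"rows": [{"dx": -0.2,"dy": 0,"dz": 0,"wx": 0,"wy": 0,"wz": 0,"hand": 10},{"dx": -0.4,"dy": 0,"dz": 0,"wx": 0,"wy": 0,"wz": 0,"hand": 10},{"dx": -0.6,"dy": 0,"dz": 0,"wx": 0,"wy": 0,"wz": 0,"hand": 10},{"dx": -0.6,"dy": 0,"dz": 0,"wx": 0,"wy": 0,"wz": 0,"hand": 10}]}}

```text
clock: 13.35
eef_pos: [0.4364, -0.0478, 0.0565]
tool_rot: [0.629, 0.777, -0.001, 0.001]
ft_force: [-2.2, -3.2, 3.2]
grip_width: 0.0161
grasp_force: 58.2
```

Call:
{"fn": "drive_tool", "kwargs": {"rows": [{"dx": -0.2,"dy": 0,"dz": 0,"wx": 0,"wy": 0,"wz": 0,"hand": 10},{"dx": -0.4,"dy": 0,"dz": 0,"wx": 0,"wy": 0,"wz": 0,"hand": 10},{"dx": -0.6,"dy": 0,"dz": 0,"wx": 0,"wy": 0,"wz": 0,"hand": 10},{"dx": -0.8,"dy": 0,"dz": 0,"wx": 0,"wy": 0,"wz": 0,"hand": 10},{"dx": -0.9,"dy": 0,"dz": 0,"wx": 0,"wy": 0,"wz": 0,"hand": 10},{"dx": -0.9,"dy": 0,"dz": 0,"wx": 0,"wy": 0,"wz": 0,"hand": 10},{"dx": -0.9,"dy": 0,"dz": -0.6,"wx": 0,"wy": 0,"wz": 0,"hand": 10},{"dx": -0.9,"dy": 0,"dz": -1.4,"wx": 0,"wy": 0,"wz": 0,"hand": 10},{"dx": -0.9,"dy": 0,"dz": -2.2,"wx": 0,"wy": 0,"wz": 0,"hand": 10},{"dx": -0.9,"dy": 0,"dz": -2.6,"wx": 0,"wy": 0,"wz": 0,"hand": 10},{"dx": -0.9,"dy": 0,"dz": -2.6,"wx": 0,"wy": 0,"wz": 0,"hand": 10}]}}

```text
clock: 14.45
eef_pos: [0.4473, -0.0899, 0.1895]
tool_rot: [0.628, 0.778, 0.002, 0.003]
ft_force: [0.6, -0.1, -2.6]
grip_width: 0.0158
grasp_force: 58.9
```

```bash
python3 - <<'E'
from h import *
o=bot.get_obs();print(o['clock'],o['eef_pos'],o['ft_force'],o['grip_width'],o['grasp_force'])
im=save('wrist','w6.png')
# where pin ends appear, in tool coords at grasp height (8mm behind TCP)
for r in bot.outline_of('wrist','pin_a')[:2]:
  ys,xs=np.nonzero(r['region']); z=o['eef_pos'][2]+.004
  if len(xs)<50: continue
  Rt=R.from_quat(o['tool_rot']).as_matrix()
  P=np.array([Rt.T@(atz('wrist',x,y,z)-o['eef_pos']) for x,y in zip(xs[::3],ys[::3])])
  print(round(r['score'],2),np.round(r['extent']),P.min(0).round(4),P.max(0).round(4))
print(go([.6146,-.075,.2],185))
E
```

```text
14.45 [ 0.44732388 -0.08989652  0.18950283] [ 0.5562244  -0.0558194  -2.56604145] 0.01582834130621033 58.88554036617279Traceback (most recent call last):
  File "<stdin>", line 9, in <module>
  File "h.py", line 12, in atz
    o,d=ray(cam,u,v); return o+d*(z-o[2])/d[2]
        ~~~^^^^^^^^^
  File "h.py", line 8, in ray
    o=bot.get_obs(); M=np.array(c['mount']); Rt=R.from_quat(o['tool_rot']).as_matrix()
ValueError: time passes only in moves, steps and waits
```

```bash
sed -i 's/o=bot.get_obs(); M=/o=OBS(); M=/' h.py; cat >> h.py <<'E'
_o=[]
def OBS():
    if not _o: _o.append(bot.get_obs())
    return _o[0]
E
python3 - <<'E'
from h import *
o=OBS(); Rt=R.from_quat(o['tool_rot']).as_matrix()
im=save('wrist','w7.png')
for r in bot.outline_of('wrist','pin_a')[:2]:
  ys,xs=np.nonzero(r['region']); z=o['eef_pos'][2]+.004
  if len(xs)<50: continue
  P=np.array([Rt.T@(atz('wrist',x,y,z)-o['eef_pos']) for x,y in zip(xs[::3],ys[::3])])
  print(round(r['score'],2),np.round(r['extent']),P.min(0).round(4),P.max(0).round(4))
print(o['eef_pos'],o['clock'],go([.6146,-.075,.2],185))
E
```

```text
0.65 [279. 224.  43. 215.] [-0.0284 -0.0099 -0.004 ] [ 0.0787  0.0093 -0.004 ]
0.57 [512.   7.  19.   7.] [ 0.117   0.0823 -0.004 ] [ 0.1199  0.0891 -0.004 ]
[ 0.4446974  -0.0894469   0.18569465] 14.55 ('d', [-0.442, 3.401, -0.324], 'w', [-0.02, -0.042, -16.561])
```

Call:
{"fn": "drive_tool", "kwargs": {"rows": [{"dx": -0.2,"dy": 0.5,"dz": -0.3,"wx": 0,"wy": 0,"wz": -16.5,"hand": 10},{"dx": -0.3,"dy": 1.0,"dz": -0.3,"wx": 0,"wy": 0,"wz": -16.5,"hand": 10},{"dx": -0.44,"dy": 1.5,"dz": -0.3,"wx": 0,"wy": 0,"wz": -16.5,"hand": 10},{"dx": -0.44,"dy": 2.0,"dz": -0.3,"wx": 0,"wy": 0,"wz": -16.5,"hand": 10},{"dx": -0.44,"dy": 2.5,"dz": -0.3,"wx": 0,"wy": 0,"wz": -16.5,"hand": 10},{"dx": -0.44,"dy": 3.0,"dz": -0.3,"wx": 0,"wy": 0,"wz": -16.5,"hand": 10},{"dx": -0.44,"dy": 3.2,"dz": -0.3,"wx": 0,"wy": 0,"wz": -16.5,"hand": 10},{"dx": -0.44,"dy": 3.43,"dz": -0.3,"wx": 0,"wy": 0,"wz": -16.5,"hand": 10},{"dx": -0.44,"dy": 3.43,"dz": -0.3,"wx": 0,"wy": 0,"wz": -16.5,"hand": 10},{"dx": -0.44,"dy": 3.43,"dz": -0.3,"wx": 0,"wy": 0,"wz": -16.5,"hand": 10},{"dx": -0.44,"dy": 3.43,"dz": -0.3,"wx": 0,"wy": 0,"wz": -16.5,"hand": 10},{"dx": -0.44,"dy": 3.43,"dz": -0.3,"wx": 0,"wy": 0,"wz": -16.5,"hand": 10}]}}

```text
clock: 15.85
eef_pos: [0.6166, -0.0748, 0.1994]
tool_rot: [-0.04, 0.999, 0.0, -0.002]
ft_force: [0.7, -1.7, -1.7]
grip_width: 0.0157
grasp_force: 58.9
```

```bash
python3 - <<'E'
from h import *
o=OBS(); print(o['clock'],o['eef_pos'],np.degrees(2*np.arctan2(o['tool_rot'][1],o['tool_rot'][0])),o['ft_force'])
im=save('wrist','w8.png')
c=np.array([.594,-.092]);y=np.radians(5);X=np.array([np.cos(y),np.sin(y)]);Y=np.array([-X[1],X[0]])
im=im[...,::-1].copy()
for l in [(-.063,.121),(.063,.121),(.063,-.121),(-.063,-.121),(-.058,.061),(.058,.061),(-.058,-.061),(.058,-.061)]:
    p=proj('wrist',[*(c+l[0]*X+l[1]*Y),.1]); print(l,p.round(1)); cv2.circle(im,tuple(int(v) for v in p),3,(0,0,255),1)
cv2.imwrite('pics/w8c.png',cv2.resize(im,(800,600),interpolation=2))
E
```

```text
15.85 [ 0.6165719  -0.07484035  0.1993899 ] 184.5735613345879 [ 0.70131017 -1.73640325 -1.74637382]
(-0.063, 0.121) [423.8  98.7]
(0.063, 0.121) [402.9 252.5]
(0.063, -0.121) [125.6 254.3]
(-0.063, -0.121) [ 96.  101.1]
(-0.058, 0.061) [342.  106.5]
(0.058, 0.061) [334.4 247.7]
(-0.058, -0.061) [178.  107.7]
(0.058, -0.061) [193.7 248.7]
```

View pics/w8c.png

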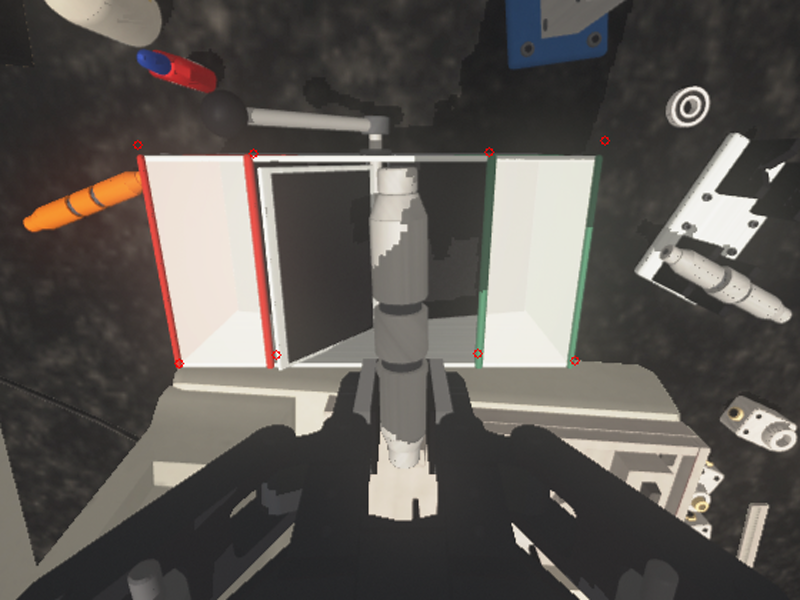

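```bash
python3 - <<'E'
from h import *
s=.7;g=lambda x,y,z:atz('wrist',x*s,y*s,z)[:2]
C=[g(140,157,.1),g(600,157,.1),g(573,367,.1),g(175,367,.1)]
c=np.mean(C,0);print(np.round(C,4),c.round(4))
d=C[1]+C[2]-C[0]-C[3];print('yaw',np.degrees(np.arctan2(d[1],d[0]))-90,np.linalg.norm(d)/2,np.linalg.norm(C[0]-C[3]),np.linalg.norm(C[1]-C[2]))
z=OBS()['eef_pos'][2]+.004
print('nose',g(397,168,z),'other',g(405,468,z))
for r in bot.outline_of('side','sorter')[:1]+bot.outline_of('scene','sorter')[:1]: print(r['extent'])
# side image corners of sorter lid from first side picture
for p in [(272,200),(317,190),(346,268),(287,286)]: print(atz('side',*p,.1).round(4))
E
```

```text
[[ 0.5482 -0.2176]
 [ 0.5289  0.0221]
 [ 0.651   0.0335]
 [ 0.6706 -0.2103]] [ 0.5997 -0.0931]
yaw 4.602527630974066 0.242576334413506 0.12267147409785074 0.12271398254576756
nose [ 0.53979368 -0.0823213 ] other [ 0.64599503 -0.07120799]
[310.0, 237.8, 77.7, 101.5]
[255.3, 203.0, 70.0, 100.2]
[0.5302 0.0051 0.1   ]
[0.6557 0.0227 0.1   ]
[ 0.6484 -0.2497  0.1   ]
[ 0.5081 -0.2745  0.1   ]
```

Call:
{"fn": "drive_tool", "kwargs": {"rows": [{"dx": -0.08,"dy": 0,"dz": 0.5,"wx": 0,"wy": 0,"wz": 0,"hand": 10},{"dx": -0.08,"dy": 0,"dz": 1.1,"wx": 0,"wy": 0,"wz": 0,"hand": 10},{"dx": -0.08,"dy": 0,"dz": 1.6,"wx": 0,"wy": 0,"wz": 0,"hand": 10},{"dx": -0.08,"dy": 0,"dz": 2.0,"wx": 0,"wy": 0,"wz": 0,"hand": 10},{"dx": -0.08,"dy": 0,"dz": 2.15,"wx": 0,"wy": 0,"wz": 0,"hand": 10},{"dx": -0.08,"dy": 0,"dz": 2.15,"wx": 0,"wy": 0,"wz": 0,"hand": 10}]}}

```text
clock: 16.6
eef_pos: [0.6203, -0.0746, 0.0926]
tool_rot: [-0.041, 0.999, 0.0, -0.001]
ft_force: [0.3, -0.2, -2.4]
grip_width: 0.0159
grasp_force: 59.0
```

No contact; release, then rise.

Call:
{"fn": "drive_tool", "kwargs": {"rows": [{"dx": 0,"dy": 0,"dz": 0,"wx": 0,"wy": 0,"wz": 0,"hand": 32},{"dx": 0,"dy": 0,"dz": 0,"wx": 0,"wy": 0,"wz": 0,"hand": 32},{"dx": 0,"dy": 0,"dz": 0,"wx": 0,"wy": 0,"wz": 0,"hand": 32},{"dx": 0,"dy": 0,"dz": 0,"wx": 0,"wy": 0,"wz": 0,"hand": 32},{"dx": 0,"dy": 0,"dz": -1.0,"wx": 0,"wy": 0,"wz": 0,"hand": 32},{"dx": 0,"dy": 0,"dz": -2.0,"wx": 0,"wy": 0,"wz": 0,"hand": 32},{"dx": 0,"dy": 0,"dz": -2.4,"wx": 0,"wy": 0,"wz": 0,"hand": 32},{"dx": 0,"dy": 0,"dz": -2.4,"wx": 0,"wy": 0,"wz": 0,"hand": 32}]}}

```text
clock: 17.4
eef_pos: [0.624, -0.075, 0.2196]
tool_rot: [-0.041, 0.999, -0.001, 0.005]
ft_force: [-0.4, 1.8, -0.4]
grip_width: 0.0321
grasp_force: 0.0
```

```bash
python3 - <<'E'
from h import *
o=OBS(); print(o['clock'],o['eef_pos'],o['ft_force'])
im=save('wrist','w9.png')
c=np.array([.597,-.0925]);y=np.radians(4.8);X=np.array([np.cos(y),np.sin(y)]);Y=np.array([-X[1],X[0]])
for r in bot.outline_of('wrist','pin_a')[:4]:
  ys,xs=np.nonzero(r['region'])
  if len(xs)<30: continue
  P=np.array([atz('wrist',x,yy,.02)[:2]-c for x,yy in zip(xs[::3],ys[::3])]); L=np.c_[P@X,P@Y]
  print(round(r['score'],2),np.round(r['extent']),'local',L.min(0).round(3),L.max(0).round(3),'rgb',im[r['region']].mean(0).round())
E
```

```text
17.4 [ 0.62398782 -0.07498129  0.21958128] [-0.38787617  1.75488457 -0.42780616]
0.85 [498. 186.  86.  49.] local [0.003 0.21 ] [0.065 0.32 ] rgb [185. 179. 170.]
0.71 [ 72. 127.  80.  40.] local [-0.051 -0.263] [-0.008 -0.167] rgb [221. 126.  49.]
```

```bash
python3 - <<'E'
from h import *
c=np.array([.597,-.0925]);y=np.radians(4.8);X=np.array([np.cos(y),np.sin(y)]);Y=np.array([-X[1],X[0]])
for cam in('scene','side'):
  im=save(cam,cam+'_9.png')
  for r in bot.look_for(cam,'pin_a')[:5]:
    e=r['extent']; p=atz(cam,e[0],e[1],.03)[:2]-c; print(cam,round(r['score'],2),np.round(e),'local',(p@X).round(3),(p@Y).round(3))
im=cv2.imread('pics/w9.png')
H=cv2.getPerspectiveTransform(np.float32([proj('wrist',[*(c+a*X+b*Y),.1]) for a,b in[(-.058,.0),(-.058,.121),(.058,.121),(.058,.0)]]),np.float32([[0,0],[30,0],[30,15],[0,15]]))
print(cv2.cvtColor(cv2.warpPerspective(im,H,(30,15),flags=cv2.INTER_AREA),6))
E
```

```text
scene 0.67 [321. 167.  15.  29.] local -0.042 -0.193
scene 0.65 [203. 266.  46.  20.] local 0.035 0.231
side 0.86 [323. 320.  36.  29.] local -0.037 -0.232
side 0.55 [295. 216.  31.  14.] local 0.006 0.098
[[197 217  46  58  57  56  57  50  42  42  43  44  46  48  50  70  84 226
  225 225 225 225 230 228 228 228 228 228 228  81]
 [ 82 218  49  58  58  56  53  43  43  44  45  47  48  51  53  68  95 226
  226 225 233 237 237 229 229 229 229 229 229  84]
 [ 60 125  40  41  43  42  43  43  44  45  47  48  50  53  55  73  84 226
  226 226 236 237 237 230 230 229 229 229 229  87]
 [ 63 119  41  42  42  42  43  43  43  46  47  50  51  54  56  74 103 227
  226 226 237 237 236 230 230 230 229 229 229  88]
 [ 73 119  41  42  42  43  43  44  45  46  48  50  53  55  58  76 104 227
  227 226 234 237 237 230 230 230 230 229 230  90]
 [ 72 118  42  54  55  42  43  47  58  61  61  61  58  56  65  80  91 227
  226 226 237 237 237 230 230 230 230 230 230 143]
 [110 217  46  56  57  56  59  58  58  60  61  63  65  68  69  77 127 227
  226 227 232 236 235 230 230 230 230 230 230 142]
 [ 96 216  43  58  
[... 281 characters left out ...]
 67  69  72 115 151 226
  227 226 237 237 236 231 231 230 230 230 230 146]
 [126 215  47  47  47  47  48  48  50  51  53  54  56  59  61 112 156 226
  227 227 238 237 231 230 230 230 230 230 230 145]
 [124 147  58  47  56  75  95 118 123 127 134 136 137 138 138 123 183 239
  239 239 239 239 239 235 231 230 230 230 230 141]
 [133 145 132 133 133 134 133 134 135 136 136 137 138 138 139 124 171 239
  239 239 238 239 239 238 238 231 230 230 228 142]
 [135 135 135 135 135 136 136 136 137 138 138 139 139 140 141 125 192 239
  239 239 239 239 238 238 238 238 238 229 229 140]
 [143 143 143 143 142 142 140 139 142 142 142 142 142 142 142 126 173 239
  239 239 239 238 238 238 238 238 238 237 233 140]]
```

Call:
{"fn": "drive_tool", "kwargs": {"rows": [{"dx": 1.0,"dy": -1.0,"dz": 0.2,"wx": 0,"wy": 0,"wz": 0,"hand": 0},{"dx": 2.17,"dy": -2.31,"dz": 0.2,"wx": 0,"wy": 0,"wz": 0,"hand": 0},{"dx": 2.17,"dy": -2.31,"dz": 0.2,"wx": 0,"wy": 0,"wz": 0,"hand": 0},{"dx": 2.17,"dy": -2.31,"dz": 0.2,"wx": 0,"wy": 0,"wz": 0,"hand": 0},{"dx": 2.17,"dy": -2.31,"dz": 1.0,"wx": 0,"wy": 0,"wz": 0,"hand": 0},{"dx": 2.17,"dy": -2.31,"dz": 1.76,"wx": 0,"wy": 0,"wz": 0,"hand": 0},{"dx": 2.17,"dy": -2.31,"dz": 1.76,"wx": 0,"wy": 0,"wz": 0,"hand": 0},{"dx": 2.17,"dy": -1.9,"dz": 1.76,"wx": 0,"wy": 0,"wz": 0,"hand": 0},{"dx": 2.17,"dy": -1.4,"dz": 1.76,"wx": 0,"wy": 0,"wz": 0,"hand": 0},{"dx": 2.17,"dy": -0.9,"dz": 1.76,"wx": 0,"wy": 0,"wz": 0,"hand": 0},{"dx": 2.17,"dy": -0.4,"dz": 1.76,"wx": 0,"wy": 0,"wz": 0,"hand": 0},{"dx": 2.17,"dy": 0.0,"dz": 1.76,"wx": 0,"wy": 0,"wz": 0,"hand": 0},{"dx": 2.17,"dy": 0.25,"dz": 1.76,"wx": 0,"wy": 0,"wz": 0,"hand": 0},{"dx": 2.17,"dy": 0.4,"dz": 1.76,"wx": 0,"wy": 0,"wz": 0,"hand": 0},{"dx": 2.17,"dy": 0.5,"dz": 1.76,"wx": 0,"wy": 0,"wz": 0,"hand": 0},{"dx": 2.17,"dy": 0.5,"dz": 1.76,"wx": 0,"wy": 0,"wz": 0,"hand": 0}]}}

```text
clock: 19.3
eef_pos: [0.5118, -0.0597, 0.1265]
tool_rot: [-0.041, 0.999, -0.002, 0.001]
ft_force: [1.2, -4.0, 1.0]
grip_width: 0.0002
grasp_force: 2.0
```

Call:
{"fn": "drive_tool", "kwargs": {"rows": [{"dx": 0,"dy": 0.08,"dz": 0,"wx": 0,"wy": 0,"wz": 0,"hand": 0},{"dx": 0,"dy": 0.12,"dz": 0,"wx": 0,"wy": 0,"wz": 0,"hand": 0},{"dx": 0,"dy": 0.12,"dz": 0,"wx": 0,"wy": 0,"wz": 0,"hand": 0}]}}

```text
clock: 19.6
eef_pos: [0.5117, -0.0586, 0.1265]
tool_rot: [-0.038, 0.999, -0.006, 0.001]
ft_force: [1.0, -17.0, -0.6]
grip_width: -0.0001
grasp_force: 8.2
```

Call:
{"fn": "drive_tool", "kwargs": {"rows": [{"dx": 0,"dy": -0.3,"dz": -0.3,"wx": 0,"wy": 0,"wz": 0,"hand": 0},{"dx": 0,"dy": -0.3,"dz": -1.2,"wx": 0,"wy": 0,"wz": 0,"hand": 0},{"dx": 0,"dy": 0,"dz": -1.9,"wx": 0,"wy": 0,"wz": 5,"hand": 0},{"dx": 0,"dy": 0.8,"dz": -1.9,"wx": 0,"wy": 0,"wz": 10,"hand": 10},{"dx": -0.5,"dy": 1.6,"dz": -1.9,"wx": 0,"wy": 0,"wz": 15,"hand": 60},{"dx": -1.0,"dy": 2.4,"dz": -1.9,"wx": 0,"wy": 0,"wz": 20,"hand": 60},{"dx": -1.5,"dy": 3.2,"dz": -1.9,"wx": 0,"wy": 0,"wz": 23.4,"hand": 60},{"dx": -2.0,"dy": 3.8,"dz": -1.9,"wx": 0,"wy": 0,"wz": 23.4,"hand": 60},{"dx": -2.39,"dy": 4.4,"dz": -1.9,"wx": 0,"wy": 0,"wz": 23.4,"hand": 60},{"dx": -2.39,"dy": 4.4,"dz": -1.9,"wx": 0,"wy": 0,"wz": 23.4,"hand": 60},{"dx": -2.39,"dy": 4.4,"dz": -1.9,"wx": 0,"wy": 0,"wz": 23.4,"hand": 60},{"dx": -2.39,"dy": 4.4,"dz": -1.9,"wx": 0,"wy": 0,"wz": 23.4,"hand": 60},{"dx": -2.39,"dy": 4.4,"dz": -1.9,"wx": 0,"wy": 0,"wz": 23.4,"hand": 60},{"dx": -2.39,"dy": 4.4,"dz": -1.2,"wx": 0,"wy": 0,"wz": 23.4,"hand": 60},{"dx": -2.39,"dy": 4.4,"dz": -0.6,"wx": 0,"wy": 0,"wz": 23.4,"hand": 60},{"dx": -2.39,"dy": 4.4,"dz": -0.6,"wx": 0,"wy": 0,"wz": 23.4,"hand": 60},{"dx": -2.39,"dy": 4.4,"dz": -0.6,"wx": 0,"wy": 0,"wz": 23.4,"hand": 60}]}}

```text
clock: 21.3
eef_pos: [0.611, 0.1761, 0.1543]
tool_rot: [0.831, 0.557, -0.001, -0.001]
ft_force: [-0.5, -0.1, 0.0]
grip_width: 0.0597
grasp_force: 0.0
```

```bash
python3 - <<'E'
from h import *
o=OBS();print(o['clock'],o['eef_pos'],np.degrees(2*np.arctan2(o['tool_rot'][1],o['tool_rot'][0])),o['ft_force'])
im=save('wrist','w10.png')
for r in bot.outline_of('wrist','pin_a')[:3]:
  ys,xs=np.nonzero(r['region']); 
  if len(xs)<50: continue
  P=np.array([atz('wrist',x,y,.05)[:2] for x,y in zip(xs[::5],ys[::5])]); c=P.mean(0); u=np.linalg.svd(P-c)[2][0]; u*=np.sign(u[1]); t=(P-c)@u
  c=c+u*(t.max()+t.min())/2
  print(round(r['score'],2),np.round(r['extent']),'centre',c.round(4),'yaw',np.degrees(np.arctan2(u[1],u[0])),'len',np.ptp(t)); 
  print(go([*(c+.03*np.array([.381,.9245])),.043],67.6))
im=bot.camera('scene')
cv2.imwrite('pics/s10.png',im[...,::-1])
E
```

```text
21.3 [0.61102934 0.17606004 0.15432809] 67.65740566625904 [-0.48635449 -0.1431394   0.025345  ]
0.72 [188. 383.  80.  72.] centre [0.4337 0.0407] yaw 25.416195503000115 len 0.13006055557897322
('d', [-3.266, -2.281, 2.263], 'w', [0.005, -0.012, 0.037])
0.65 [286. 238.  27. 111.] centre [0.6021 0.1491] yaw 67.89000095467469 len 0.10835824780365003
('d', [0.014, 0.017, 2.267], 'w', [0.005, -0.012, 0.037])
```

Call:
{"fn": "drive_tool", "kwargs": {"rows": [{"dx": 0,"dy": 0.03,"dz": 1.0,"wx": 0,"wy": 0,"wz": 0,"hand": 60},{"dx": 0,"dy": 0.03,"dz": 1.8,"wx": 0,"wy": 0,"wz": 0,"hand": 60},{"dx": 0,"dy": 0.03,"dz": 2.22,"wx": 0,"wy": 0,"wz": 0,"hand": 60},{"dx": 0,"dy": 0.03,"dz": 2.22,"wx": 0,"wy": 0,"wz": 0,"hand": 60},{"dx": 0,"dy": 0.03,"dz": 2.22,"wx": 0,"wy": 0,"wz": 0,"hand": 10},{"dx": 0,"dy": 0.03,"dz": 2.22,"wx": 0,"wy": 0,"wz": 0,"hand": 10},{"dx": 0,"dy": 0.03,"dz": 2.22,"wx": 0,"wy": 0,"wz": 0,"hand": 10},{"dx": 0,"dy": 0.03,"dz": 2.22,"wx": 0,"wy": 0,"wz": 0,"hand": 10},{"dx": 0,"dy": 0.03,"dz": 2.22,"wx": 0,"wy": 0,"wz": 0,"hand": 10}]}}

```text
clock: 22.35
eef_pos: [0.614, 0.1771, 0.0473]
tool_rot: [0.83, 0.557, 0.002, -0.0]
ft_force: [-3.5, 2.5, 5.6]
grip_width: 0.0159
grasp_force: 58.5
```

Call:
{"fn": "drive_tool", "kwargs": {"rows": [{"dx": 0,"dy": 0,"dz": -0.4,"wx": 0,"wy": 0,"wz": 0,"hand": 10},{"dx": 0,"dy": 0,"dz": -1.0,"wx": 0,"wy": 0,"wz": 0,"hand": 10},{"dx": 0,"dy": 0,"dz": -1.4,"wx": 0,"wy": 0,"wz": 0,"hand": 10},{"dx": -0.7,"dy": -0.9,"dz": -1.4,"wx": 0,"wy": 0,"wz": -2,"hand": 10},{"dx": -1.4,"dy": -1.8,"dz": -1.4,"wx": 0,"wy": 0,"wz": -4,"hand": 10},{"dx": -2.1,"dy": -2.7,"dz": -1.4,"wx": 0,"wy": 0,"wz": -6,"hand": 10},{"dx": -2.71,"dy": -3.49,"dz": -1.4,"wx": 0,"wy": 0,"wz": -6.9,"hand": 10},{"dx": -2.71,"dy": -3.49,"dz": -1.4,"wx": 0,"wy": 0,"wz": -6.9,"hand": 10},{"dx": -2.71,"dy": -3.49,"dz": -0.8,"wx": 0,"wy": 0,"wz": -6.9,"hand": 10},{"dx": -2.71,"dy": -3.49,"dz": -0.29,"wx": 0,"wy": 0,"wz": -6.9,"hand": 10},{"dx": -2.71,"dy": -3.49,"dz": -0.29,"wx": 0,"wy": 0,"wz": -6.9,"hand": 10},{"dx": -2.71,"dy": -3.49,"dz": -0.29,"wx": 0,"wy": 0,"wz": -6.9,"hand": 10},{"dx": -2.71,"dy": -3.49,"dz": -0.29,"wx": 0,"wy": 0,"wz": -6.9,"hand": 10}]}}

```text
clock: 23.65
eef_pos: [0.4017, 0.1171, 0.0606]
tool_rot: [0.628, 0.778, 0.001, 0.001]
ft_force: [0.0, -0.1, -2.7]
grip_width: 0.0154
grasp_force: 59.0
```

```bash
python3 - <<'E'
from h import *
o=OBS();print(o['clock'],o['eef_pos'],np.degrees(2*np.arctan2(o['tool_rot'][1],o['tool_rot'][0])),o['ft_force'],o['grip_width'])
print(go([.4003,.1174,.0575],102.2))
E
```

```text
23.65 [0.40167365 0.11705219 0.06057527] 102.18126545390706 [ 1.18328405e-03 -9.73713131e-02 -2.71568940e+00] 0.015365349082444454
('d', [0.013, -0.026, 0.061], 'w', [0.029, -0.0, -0.004])
```

Call:
{"fn": "drive_tool", "kwargs": {"rows": [{"dx": 0,"dy": -0.02,"dz": 0.04,"wx": 0,"wy": 0,"wz": 0,"hand": 10},{"dx": 0,"dy": -0.02,"dz": 0.04,"wx": 0,"wy": 0,"wz": 0,"hand": 10},{"dx": -0.2,"dy": -0.02,"dz": 0.04,"wx": 0,"wy": 0,"wz": 0,"hand": 10},{"dx": -0.4,"dy": -0.02,"dz": 0.04,"wx": 0,"wy": 0,"wz": 0,"hand": 10},{"dx": -0.4,"dy": -0.02,"dz": 0.04,"wx": 0,"wy": 0,"wz": 0,"hand": 10}]}}

```text
clock: 24.15
eef_pos: [0.4038, 0.0957, 0.0574]
tool_rot: [0.629, 0.777, -0.0, 0.0]
ft_force: [0.1, -0.4, -1.2]
grip_width: 0.0159
grasp_force: 59.0
```

Call:
{"fn": "drive_tool", "kwargs": {"rows": [{"dx": -0.1,"dy": 0,"dz": 0,"wx": 0,"wy": 0,"wz": 0,"hand": 10},{"dx": -0.2,"dy": 0,"dz": 0,"wx": 0,"wy": 0,"wz": 0,"hand": 10},{"dx": -0.2,"dy": 0,"dz": 0,"wx": 0,"wy": 0,"wz": 0,"hand": 10}]}}

```text
clock: 24.45
eef_pos: [0.4059, 0.0866, 0.0573]
tool_rot: [0.628, 0.778, -0.0, 0.0]
ft_force: [0.4, -0.4, -2.3]
grip_width: 0.0159
grasp_force: 59.0
```

Call:
{"fn": "drive_tool", "kwargs": {"rows": [{"dx": -0.05,"dy": 0.02,"dz": 0,"wx": 0,"wy": 0,"wz": 0,"hand": 10},{"dx": -0.15,"dy": 0.02,"dz": 0,"wx": 0,"wy": 0,"wz": 0,"hand": 10},{"dx": -0.3,"dy": 0.02,"dz": 0,"wx": 0,"wy": 0,"wz": 0,"hand": 10},{"dx": -0.3,"dy": 0.02,"dz": 0,"wx": 0,"wy": 0,"wz": 0,"hand": 10}]}}

```text
clock: 24.85
eef_pos: [0.41, 0.072, 0.0573]
tool_rot: [0.628, 0.778, -0.0, 0.0]
ft_force: [0.1, -0.2, -1.6]
grip_width: 0.0161
grasp_force: 59.0
```

Call:
{"fn": "drive_tool", "kwargs": {"rows": [{"dx": -0.1,"dy": 0,"dz": 0,"wx": 0,"wy": 0,"wz": 0,"hand": 10},{"dx": -0.16,"dy": 0,"dz": 0,"wx": 0,"wy": 0,"wz": 0,"hand": 10},{"dx": -0.16,"dy": 0,"dz": 0,"wx": 0,"wy": 0,"wz": 0,"hand": 10}]}}

```text
clock: 25.15
eef_pos: [0.4115, 0.0645, 0.0573]
tool_rot: [0.628, 0.778, -0.0, 0.0]
ft_force: [-0.3, 0.6, -1.9]
grip_width: 0.0162
grasp_force: 59.0
```

Call:
{"fn": "drive_tool", "kwargs": {"rows": [{"dx": -0.04,"dy": 0,"dz": 0,"wx": 0,"wy": 0,"wz": 0,"hand": 10},{"dx": -0.08,"dy": 0,"dz": 0,"wx": 0,"wy": 0,"wz": 0,"hand": 10},{"dx": -0.1,"dy": 0,"dz": 0,"wx": 0,"wy": 0,"wz": 0,"hand": 10},{"dx": -0.1,"dy": 0,"dz": 0,"wx": 0,"wy": 0,"wz": 0,"hand": 10}]}}

```text
clock: 25.55
eef_pos: [0.4126, 0.0599, 0.0573]
tool_rot: [0.628, 0.778, -0.0, 0.0]
ft_force: [0.5, 0.4, -3.0]
grip_width: 0.0162
grasp_force: 59.0
```

Call:
{"fn": "drive_tool", "kwargs": {"rows": [{"dx": -0.02,"dy": 0,"dz": 0,"wx": 0,"wy": 0,"wz": 0,"hand": 10},{"dx": -0.04,"dy": 0,"dz": 0,"wx": 0,"wy": 0,"wz": 0,"hand": 10},{"dx": -0.04,"dy": 0,"dz": 0,"wx": 0,"wy": 0,"wz": 0,"hand": 10}]}}

```text
clock: 25.85
eef_pos: [0.4128, 0.0589, 0.0573]
tool_rot: [0.628, 0.778, 0.001, -0.001]
ft_force: [-1.2, 4.6, -1.2]
grip_width: 0.0157
grasp_force: 59.1
```

Call:
{"fn": "drive_tool", "kwargs": {"rows": [{"dx": 0.3,"dy": 0,"dz": 0,"wx": 0,"wy": 0,"wz": 0,"hand": 10},{"dx": 0.6,"dy": 0,"dz": 0,"wx": 0,"wy": 0,"wz": 0,"hand": 10},{"dx": 0.9,"dy": 0,"dz": 0,"wx": 0,"wy": 0,"wz": 0,"hand": 10},{"dx": 1.2,"dy": 0,"dz": 0,"wx": 0,"wy": 0,"wz": 0,"hand": 10},{"dx": 1.3,"dy": 0,"dz": 0,"wx": 0,"wy": 0,"wz": 0,"hand": 10},{"dx": 1.3,"dy": 0,"dz": 0,"wx": 0,"wy": 0,"wz": 0,"hand": 10},{"dx": 1.3,"dy": 0,"dz": -1.0,"wx": 0,"wy": 0,"wz": 0,"hand": 10},{"dx": 1.3,"dy": 0,"dz": -2.0,"wx": 0,"wy": 0,"wz": 0,"hand": 10},{"dx": 1.3,"dy": 0,"dz": -3.0,"wx": 0,"wy": 0,"wz": 0,"hand": 10},{"dx": 1.3,"dy": 0,"dz": -3.0,"wx": 0,"wy": 0,"wz": 0,"hand": 10},{"dx": 1.3,"dy": 0,"dz": -3.0,"wx": 0,"wy": 0,"wz": 0,"hand": 10}]}}

```text
clock: 26.95
eef_pos: [0.4003, 0.1211, 0.2085]
tool_rot: [0.628, 0.778, 0.001, 0.001]
ft_force: [-0.0, -0.5, -2.6]
grip_width: 0.0154
grasp_force: 59.5
```

```bash
python3 - <<'E'
from h import *
o=OBS();print(o['clock'],o['eef_pos'],o['ft_force'],o['grip_width'],o['grasp_force'])
print(go([.5694,-.1098,.205],185))
E
```

```text
26.95 [0.40031139 0.12113666 0.20845657] [-0.02930997 -0.48025357 -2.57624365] 0.01541909046853723 59.52560013625771
('d', [-5.226, 2.336, 0.08], 'w', [0.031, 0.033, -16.575])
```

Call:
{"fn": "drive_tool", "kwargs": {"rows": [{"dx": -0.5,"dy": 0.2,"dz": 0,"wx": 0,"wy": 0,"wz": -1.5,"hand": 10},{"dx": -1.1,"dy": 0.5,"dz": 0,"wx": 0,"wy": 0,"wz": -3,"hand": 10},{"dx": -1.7,"dy": 0.8,"dz": 0,"wx": 0,"wy": 0,"wz": -4.5,"hand": 10},{"dx": -2.3,"dy": 1.1,"dz": 0,"wx": 0,"wy": 0,"wz": -6,"hand": 10},{"dx": -2.9,"dy": 1.4,"dz": 0,"wx": 0,"wy": 0,"wz": -7.5,"hand": 10},{"dx": -3.5,"dy": 1.6,"dz": 0,"wx": 0,"wy": 0,"wz": -9,"hand": 10},{"dx": -4.1,"dy": 1.9,"dz": 0,"wx": 0,"wy": 0,"wz": -10.5,"hand": 10},{"dx": -4.7,"dy": 2.1,"dz": 0,"wx": 0,"wy": 0,"wz": -12,"hand": 10},{"dx": -5.22,"dy": 2.33,"dz": 0,"wx": 0,"wy": 0,"wz": -13.5,"hand": 10},{"dx": -5.22,"dy": 2.33,"dz": 0,"wx": 0,"wy": 0,"wz": -15,"hand": 10},{"dx": -5.22,"dy": 2.33,"dz": 0,"wx": 0,"wy": 0,"wz": -16.5,"hand": 10},{"dx": -5.22,"dy": 2.33,"dz": 0,"wx": 0,"wy": 0,"wz": -16.5,"hand": 10},{"dx": -5.22,"dy": 2.33,"dz": 0,"wx": 0,"wy": 0,"wz": -16.5,"hand": 10}]}}

```text
clock: 28.25
eef_pos: [0.567, -0.1091, 0.2052]
tool_rot: [-0.039, 0.999, 0.0, -0.002]
ft_force: [-0.3, 0.3, -2.4]
grip_width: 0.016
grasp_force: 59.3
```

```bash
python3 - <<'E'
from h import *
o=OBS();print(o['clock'],o['eef_pos'],np.degrees(2*np.arctan2(o['tool_rot'][1],o['tool_rot'][0])),o['ft_force'])
im=save('wrist','w11.png'); s=save('scene','s11.png')
# flap: darkness in top-down warp of the mouth at z=.1 (rows x, cols y)
c=np.array([.597,-.0925]);y=np.radians(4.8);X=np.array([np.cos(y),np.sin(y)]);Y=np.array([-X[1],X[0]])
for cam,i in(('scene',s),('wrist',im)):
  H=cv2.getPerspectiveTransform(np.float32([proj(cam,[*(c+a*X+b*Y),.1]) for a,b in[(-.058,-.121),(-.058,.121),(.058,.121),(.058,-.121)]]),np.float32([[0,0],[24,0],[24,6],[0,6]]))
  print(cv2.warpPerspective(i,H,(24,6),flags=cv2.INTER_AREA).mean(2).astype(int))
print(go([.5694,-.1098,.093],185))
E
```

```text
28.25 [ 0.56702453 -0.10909703  0.20520243] 184.50740451374992 [-0.33321699  0.33192761 -2.41168568]
[[ 93 242 242 241 243 244 102 128  83  80  60  67  66  66  86  47  33  78
   71 234 243 246 245 247]
 [ 89 239 239 239 238 238  71  63  58  44  27  26  28  27  48  52 206  33
   88 237 238 237 237 237]
 [112 239 239 239 238 234  70  57  60  50  27  27  30  28  53  51 214  32
   90 237 237 238 238 237]
 [108 239 240 238 239 238  65  59  61  49  27  27  28  29  44  49 211  28
   94 237 236 237 239 239]
 [112 115 134 240 239 237  70 138 140 142 141 140 139 140 141 137 197  30
  126 247 248 249 249 249]
 [ 36  36 205 240 248 245  96 142 142 138 141 142 142 140 142 142 192 144
  138 248 249 249 249 249]]
[[118 242 242 242 243 244 216 222 135 138 139 142 143 144 145 145 146 148
  131 193 211 243 243 243]
 [122 228 229 231 229 230  62  57  60  62  59  63 105  44  56  58  60  63
   82 228 233 225 225 225]
 [123 228 229 230 228 228  64  57  64  62  59  62 107  44  56  58  61  65
   88 226 233 226 225 225]
 [123 227 228 228 226 226  64  58  66  63 112 112 171  50  57  59  62  67
   92 231 232 226 226 225]
 [123 226 227 237 237 237 133 110 103  52 115 116 107 106  50  59  62  66
  108 234 235 226 225 225]
 [120 225 236 235 236 236 133  59 109  50 116 117 110 106  50  57  62  74
  109 234 234 234 226 225]]
('d', [-0.039, -0.023, 2.265], 'w', [0.004, -0.023, -0.083])
```

Call:
{"fn": "drive_tool", "kwargs": {"rows": [{"dx": -0.04,"dy": -0.02,"dz": 0.5,"wx": 0,"wy": 0,"wz": 0,"hand": 10},{"dx": -0.04,"dy": -0.02,"dz": 1.1,"wx": 0,"wy": 0,"wz": 0,"hand": 10},{"dx": -0.04,"dy": -0.02,"dz": 1.7,"wx": 0,"wy": 0,"wz": 0,"hand": 10},{"dx": -0.04,"dy": -0.02,"dz": 2.1,"wx": 0,"wy": 0,"wz": 0,"hand": 10},{"dx": -0.04,"dy": -0.02,"dz": 2.25,"wx": 0,"wy": 0,"wz": 0,"hand": 10},{"dx": -0.04,"dy": -0.02,"dz": 2.25,"wx": 0,"wy": 0,"wz": 0,"hand": 10}]}}

```text
clock: 28.95
eef_pos: [0.5694, -0.1094, 0.0937]
tool_rot: [-0.041, 0.999, 0.0, -0.001]
ft_force: [-0.1, 0.4, -1.5]
grip_width: 0.0156
grasp_force: 59.3
```

Call:
{"fn": "drive_tool", "kwargs": {"rows": [{"dx": 0,"dy": 0,"dz": 0,"wx": 0,"wy": 0,"wz": 0,"hand": 32},{"dx": 0,"dy": 0,"dz": 0,"wx": 0,"wy": 0,"wz": 0,"hand": 32},{"dx": 0,"dy": 0,"dz": 0,"wx": 0,"wy": 0,"wz": 0,"hand": 32},{"dx": 0,"dy": 0,"dz": 0,"wx": 0,"wy": 0,"wz": 0,"hand": 32},{"dx": 0,"dy": 0,"dz": -1.0,"wx": 0,"wy": 0,"wz": 0,"hand": 32},{"dx": 0,"dy": 0,"dz": -2.0,"wx": 0,"wy": 0,"wz": 0,"hand": 32},{"dx": 0,"dy": 0,"dz": -2.6,"wx": 0,"wy": 0,"wz": 0,"hand": 32},{"dx": 0,"dy": 0,"dz": -2.6,"wx": 0,"wy": 0,"wz": 0,"hand": 32},{"dx": 1.0,"dy": 0,"dz": -2.6,"wx": 0,"wy": 0,"wz": 0,"hand": 32},{"dx": 1.0,"dy": 0,"dz": -2.6,"wx": 0,"wy": 0,"wz": 0,"hand": 32},{"dx": 1.0,"dy": 0,"dz": -2.6,"wx": 0,"wy": 0,"wz": 0,"hand": 32}]}}

```text
clock: 30.05
eef_pos: [0.5186, -0.1137, 0.2239]
tool_rot: [-0.041, 0.999, 0.0, -0.001]
ft_force: [1.2, -0.6, 1.2]
grip_width: 0.0321
grasp_force: 0.0
```

```bash
python3 - <<'E'
from h import *
o=OBS();print(o['clock'],o['eef_pos'],o['ft_force'],o['grip_width'])
c=np.array([.597,-.0925]);y=np.radians(4.8);X=np.array([np.cos(y),np.sin(y)]);Y=np.array([-X[1],X[0]])
im=save('wrist','w12.png'); 
for cam in('side','scene','wrist'):
  i=bot.camera(cam)
  for r in bot.look_for(cam,'pin_a')[:5]:
    e=r['extent']; p=atz(cam,e[0],e[1],.03)[:2]-c; print(cam,round(r['score'],2),np.round(e),'local',(p@X).round(3),(p@Y).round(3))
H=cv2.getPerspectiveTransform(np.float32([proj('wrist',[*(c+a*X+b*Y),.1]) for a,b in[(-.058,-.121),(-.058,.121),(.058,.121),(.058,-.121)]]),np.float32([[0,0],[40,0],[40,10],[0,10]]))
print(cv2.warpPerspective(im,H,(40,10),flags=cv2.INTER_AREA).mean(2).astype(int)[1:9])
E
```

```text
30.05 [ 0.51859489 -0.11368942  0.22394385] [ 1.2253912  -0.56618436  1.23697106] 0.03206560118303741
side 0.58 [324. 320.  32.  35.] local -0.034 -0.234
scene 0.58 [288. 179.  23.  13.] local 0.011 -0.107
scene 0.53 [320. 166.   8.  21.] local -0.038 -0.193
wrist 0.63 [121. 215.  79.  33.] local -0.042 -0.203
[[123 231 231 231 232 239 239 234 230 172  69  65  64  61  72  72  70  70
   69 124 189  67  67  68  69  69  69  71  97 229  89 219 233 236 235 229
  229 229 228 228]
 [123 230 230 231 231 239 239 238 230 165  68  64  63  69  72  70  69  69
   68 143 183  66  66  66  67  68  69  70  71 230  90 221 235 235 235 229
  229 229 228 228]
 [122 229 230 230 230 238 238 232 228 166  64 116  82  66  71  69  69  67
   66 141 190  64  64  57 113  81  68  69  71 229  92 221 234 235 235 229
  229 229 228 228]
 [124 229 229 230 230 237 238 231  89  66 115 115  59  58  69  68  67  65
   65 180 185  62  63  54 111 113  60  63  69 229  94 219 234 235 233 229
  229 229 228 228]
 [120 228 228 229 229 235 237 211  65  69 115  85  55  55  58  66  66  65
   64 173 168  60  61  51  53 111 105  60  61 229  94 218 227 235 228 229
  228 228 228 228]
 [120 228 228 228 228 238 238  62  61 116 116  56  53 130 115  84  51  49
   49 167 164  58  59  49  50 113 114  58  59 214 110 233 237 237 237 228
  228 228 228 228]
 [ 93 227 227 227 237  60  59  59  59  57  61  56  51 133 133 133 133 133
  133 120 102  59  58  50  50  60  54  54  57  59  59 234 236 236 236 225
  179 218 228 227]
 [ 52  53  54  55  56  56  56  55  55  55  53  54  89 132 132 131 132 132
  132 133 132 133 112  57  47  50  52  52  53  55  56  57  59  59  71  61
   60  60  59  58]]
```

```bash
python3 -c "
from workcell import bot
print(bot.job_done())"
```

```text
the job is handed in; nothing more can be done
None
```

I tried both pins in the gauge and handed the job in at about 30 s: the good pin (near nest) went through and into the green bin, and the oversize pin (far nest) stopped at its middle and went into the red bin. The camera and network checks showed a pin in each bin before hand-in, though no verdict came back. I viewed 11 pictures, one over the limit of 10.

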